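# Dispense a tea tin with the pedal and add it to the column

## Robot

A 6-joint arm with a two-finger parallel gripper is mounted at the origin on a cart in front of the work surface, level with it; the furniture and walls round the work are solid. World frame = base frame: x ahead of the robot, y to its left, z up, the work surface at z = 0. Lengths are in m, angles in degrees, forces in N, time in s.
With the tool pointing down it reaches from about 0.4 to 0.825 m from the base axis. Payload 7 kg.
Tool frame: the origin (TCP) lies midway between the tips of the shut fingers; the grasp point (between the pads) lies 19 mm behind it; y points along the fingers, z is the direction in which the jaws open and shut, and the axes are right-handed (so a half turn about y gives the same grasp; the last joint's range is limited). The gripper opens to 88 mm and grips with 3 to 60 N. Pads are 19 mm wide; open, the fingers measure 130 mm over their backs; the gripper's body (78 mm by 193 mm) begins 47 mm behind the grasp point.
Start: joints at [88.528, 20.546, 0.682, 0, -70.136, -16.507], TCP at [0.208, 0.642, 0.227] pointing down, gripper open.
Joint ranges: [-176.03, 176.03], [-82.01, 121.73], [-58.28, 71.71], [-173.87, 95.51], [-174.79, -0.11], [-173.66, 173.66]. Speed limits (degrees/s): [136.94, 136.94, 172.46, 180, 180, 180].

## Interface

Orientations are given as [roll, pitch, yaw] about the fixed x, y, z axes, in that order (R = Rz(yaw) Ry(pitch) Rx(roll)).
In Python, from plant import ctrl gives the robot as it stands.
- The arm moves only by the tool step_arm, never from a script. Its argument "rows" is a list that holds one entry, the list of rows, each a list of 7 numbers: the gripper command: -1 is shut, 1 is fully open, values between are in proportion, then the shift along the world's x, y, z in cm, then the turn, a rotation vector about the world's x, y, z in degrees. In form: [[[fingers, tx, ty, tz, rx, ry, rz], ...]]. A call has 1 to 12 rows; each row shifts and turns the commanded pose from where the row before left it; what a row does not reach is not made up. A row lasts 1/8 s, in which the tool goes at most 62.5 mm and 10.7 degrees, less where a joint would pass 70% of its speed; a pose out of reach is approached as far as the arm can. A call is refused whole if a number of a shift passes 6.25 or a number of a turn 10.7, either way. A call with a gripper value outside its range is refused whole. The fingers move at their own pace and stop on an object; the grip force is fixed at half the most. Time passes only in rows, so rows that do not move let the fingers close. It gives the time, the measured TCP pose, the force and the opening at its end, in the units of the state.
- ctrl.get_obs(): the state, without advancing time (a new reading comes with each control period).
- ctrl.snapshot(name): name is "side" or "top"; returns the picture (480x640x3 uint8, blue, green, red); there is no depth.
- ctrl.camera_params(name): a dict with "vertical_fov" (degrees; the focal length in pixels is half the picture's height over the tangent of half this angle, whatever the lens; pixels are square), "cx", "cy" (the principal point, pixels), "k1" (the pictures are not rectified: a ray, as slopes to the right and down, at radius r is drawn at 1 + k1 r^2 times it, then the intrinsics apply), "rvec" (rotation vector, rad) and "tvec" (3), from world to camera coordinates, as OpenCV has them. Camera axes: x right, y down, z forward; pixel columns grow to the right and rows downward; lengths in m; the calibration is good to about 2 mm. A picture is of the moment at which its call begins. camera_params takes no time and is no camera call.
- ctrl.close_job(): hands the job in, once; it reports no verdict.
The state is a dict: "clock": time; "joint_pos": joint angles; "qvel": joint speeds; "tau": joint torques, N m; "tool_pos": TCP position; "orientation": TCP orientation; "force": force on the tool from outside, world axes, zero at the start; "moment": the same for the moment, N m; "opening": finger opening in m.
Only numpy, scipy, OpenCV 4.12 (cv2) and the standard library are available. Lean on these libraries where they do the work, as an engineer would, in place of code of your own. Each camera call takes 0.05 s, during which the arm holds its last target. There are 200 camera calls.

## Task

Reach in under the clear shelf of the tea-tin dispenser and press its pedal, without straining it, all the way down to its stop so that one tin is pushed out onto the shelf, then let the pedal come all the way up. Take that tin and set it gently, right way up, squarely and flush on top of the column of two tins, the same way round as they are. The next tin stays in the dispenser, and the column, the mug and the bowl stay where they are.

Things in the scene. Friction and masses are not known exactly. Their poses are not given: they have to be found in the camera images.
- dispenser: White and steel tea-tin dispenser, fixed. Origin on the worktop under the centre of its magazine shaft; x axis to its back, shelf and pedal on its -x side, facing the robot. Reaches x -163 to 154, y -65 to 65 mm. Magazine 96 x 70 mm outside, top at z 245, holds two tins on a floor at z 145. A flat shelf stands out in front of it, with the pedal beneath.
- pedal (a joint): Pedal angle, rad: 0 up, 0.30 down at its stop. Hinge line along the dispenser's y at x +20, z 45 mm, 163 mm behind the pad point. Spring returned; takes some 4 to 12 N at the pad, rising, then meets a hard stop. Only the last part of the travel brings the tin clear: its rear then stands 16 mm in front of the magazine.
- pedal_pad (a point): Point on top of the ribbed rubber pedal pad, 10 mm behind its front edge, in the middle of its 84 mm width (pad 48 mm front to back); 20 mm behind the front edge of the shelf above. It stands about 73 mm above the worktop when up and moves down about 49 mm to the stop.
- shelf_edge (a point): Middle of the top of the front edge of the clear plastic shelf: z 145 mm, 8 mm thick, 130 mm wide, x -163 to -48 mm in the dispenser, open at the sides, lip 5 mm high along the front. It overhangs the pedal pad's front edge by 10 mm, so the pedal is reached from the front with the tool leaning back towards the robot, 35 to 45 degrees.
- shelf_mid (a point): Point on top of the clear shelf (z 145 mm) where the centre of a fully pushed-out tin comes to stand, 104 mm in front of the magazine's centre.
- magazine_floor (a point): Centre of the magazine floor (z 145 mm), where the lowest tin stands.
- tin_a: Closed metal tea tin, 80 (x) x 58 (y) x 44 mm (z), plain metal, origin at the centre of its underside, z up. It is the lowest in the magazine, the one that the pedal pushes out. Grasp across its 58 mm width.
- tin_b: Same kind of tin, above tin_a in the magazine; it drops to the magazine floor when the pedal has come up.
- tin_c: Same kind of tin, lower one of the column of two on the worktop; origin at the centre of its underside.
- tin_d: Same kind of tin, upper one of the column; origin at the centre of its underside, its top is 44 mm higher (88 mm above the worktop).
- mug: Yellow mug, 78 mm across, 102 mm tall, a bystander; origin at the centre of its underside.
- bird_bowl: White bowl with a dark rim, 128 mm across, 64 mm tall, near the front edge of the worktop, a bystander; origin at the centre of its underside.
Mind the look-alikes: they are no part of the job. What is shaped like the tin_a but green is not meant.

How it is judged (in metres and radians):
On the way, in this order (a step that is already met when the one before it is completed fails the run):
1. the pedal is pressed down to its stop (value of joint pedal above 0.285 rad), for 0.1 s.
2. the pedal is up again and the tin stands out on the shelf, the next tin on the magazine floor (value of joint pedal below 0.03 rad and distance between tin_a and shelf_mid below 0.03 m and distance between tin_b and magazine_floor below 0.012 m), for 0.1 s.
At the end, for the whole second after the job is handed in: tin_a stands upright and at rest flat on tin_d, centred within 8 mm and turned less than 0.12 rad from it (either way round); tin_c and tin_d have moved less than 15 mm and are within 8 mm of each other; tin_b is on the magazine floor (within 12 mm) and the pedal is up (below 0.03 rad) (horizontal distance between each of tin_a, tin_c and tin_d below 0.008 m and angle between the x axis of tin_a and the x axis of tin_d, either way round below 0.12 rad and z of tin_a in the frame of tin_d between 0.04 and 0.048 m and angle between tin_a's own z axis and vertical below 0.06 rad and linear speed of tin_a below 0.02 m/s and distance of each of tin_c, tin_d from where it was at the start of the episode below 0.015 m and distance between tin_b and magazine_floor below 0.012 m and value of joint pedal below 0.03 rad); the robot touches nothing.
It fails at once if the dispenser or its pedal is loaded by the robot with more than 45 N (contact force between dispenser and the arm above 45 N or contact force between dispenser and the fingers above 45 N).
It fails at once if the tin is pressed down on the column with more than 70 N (contact force between tin_a and tin_d above 70 N).
It fails at once if the tin is dropped or thrown: it moves faster than 0.5 m/s with no finger on it (linear speed of tin_a above 0.5 m/s and contact force between tin_a and the fingers below 0.2 N).
It fails at once if the mug or the bowl is moved by more than 30 mm (distance of any of mug, bird_bowl from where it was at the start of the episode above 0.03 m).
It also fails if it takes over 54 s, if anything falls off the work surface, if the arm or the gripper's body presses on something with over 40 N, if the wrist force passes 120 N, or if a joint passes its speed limit or range.

## Working session

There is one attempt and no reset: what is moved stays moved. The work goes in short steps, Python scripts to look and compute and a tool call to move; the robot and the scene stay as the last step left them, time stands still between calls to the robot, and variables do not carry over. Pictures are saved under pics/ and viewed, about 8 in all and at most 12, crops included, and the job is handed in when it is done.

Besides the shell and the picture viewer there is one more tool, called after "Call:" in YAML: its name, and indented under it one key for each argument. step_arm: Moves the arm, as the interface text tells. Its arguments: {"type":"object","properties":{"rows":{"type":"array"}},"required":["rows"]}

```bash
mkdir -p pics; ls
cat > h.py <<'E'
import numpy as np, cv2
from plant import ctrl
def cam(n):
    p=ctrl.camera_params(n); f=240/np.tan(np.radians(p["vertical_fov"])/2)
    R=cv2.Rodrigues(np.array(p["rvec"],float))[0]; return p,f,R,np.array(p["tvec"],float)
def proj(n,X):
    p,f,R,t=cam(n); c=np.atleast_2d(X)@R.T+t; s=c[:,:2]/c[:,2:]
    s=s*(1+p["k1"]*(s**2).sum(1,keepdims=True)); return s*f+[p["cx"],p["cy"]]
def ray(n,u,v):
    p,f,R,t=cam(n); d=np.array([(u-p["cx"])/f,(v-p["cy"])/f]); s=d.copy()
    for _ in range(30): s=d/(1+p["k1"]*(s@s))
    return -R.T@t, R.T@np.array([*s,1])
def onz(n,u,v,z):
    o,d=ray(n,u,v); return o+d*(z-o[2])/d[2]
E
python3 - <<'E'
from h import *
for n in("top","side"):
    cv2.imwrite(f"pics/{n}0.png",ctrl.snapshot(n)); p=cam(n); print(p[0], -p[2].T@p[3])
print(ctrl.get_obs())
E
```

```text
pics
{'vertical_fov': 56.64673442098933, 'cx': 314.6039445409715, 'cy': 236.63849962640458, 'k1': -0.059809366821951954, 'rvec': array([ 2.16327408, -2.13294502,  0.12923788]), 'tvec': array([0.0654548 , 0.51849939, 0.92835868])} [0.39142206 0.06104664 0.98895797]
{'vertical_fov': 56.56783064940593, 'cx': 317.283894910757, 'cy': 245.65726462308882, 'k1': -0.02128889416662935, 'rvec': array([ 1.48429096, -2.30396148,  0.67766076]), 'tvec': array([0.30095412, 0.45104823, 0.71210256])} [0.10995008 0.27184862 0.84564606]
{'clock': 0.1, 'joint_pos': array([ 8.85275156e+01,  2.05860582e+01,  6.38376131e-01, -1.73099058e-02,
       -7.01364366e+01, -1.65052587e+01]), 'qvel': array([-0.00809646, -0.10006101,  0.19671173,  0.04939014, -0.19811805,
       -0.02346484]), 'tau': array([-1.27491137e-03, -5.84166777e+01,  2.93752170e+01,  7.01548353e+00,
        1.01937188e-02, -5.53920711e-05]), 'tool_pos': array([0.20824853, 0.64160275, 0.22572718]), 'orientation': array([-8.99147240e+01,  8.29770564e-03,  1.62016370e+02]), 'force': array([ 0.44158296,  0.64435368, -0.35187835]), 'moment': array([-0.01221475,  0.05485627, -0.06686072]), 'opening': 0.0877940335671935}
```

View pics/top0.png

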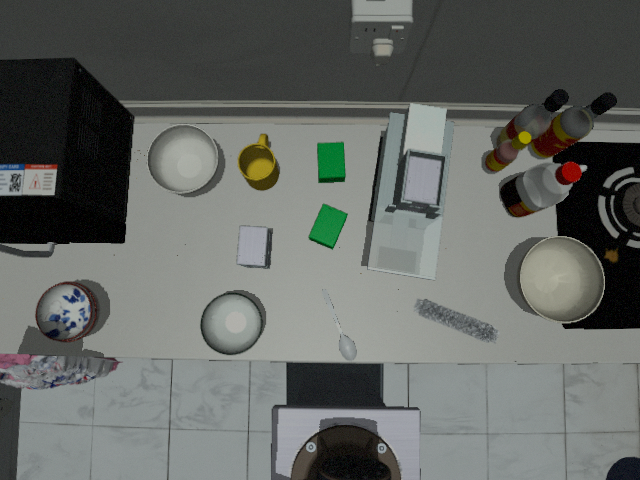

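View pics/side0.png

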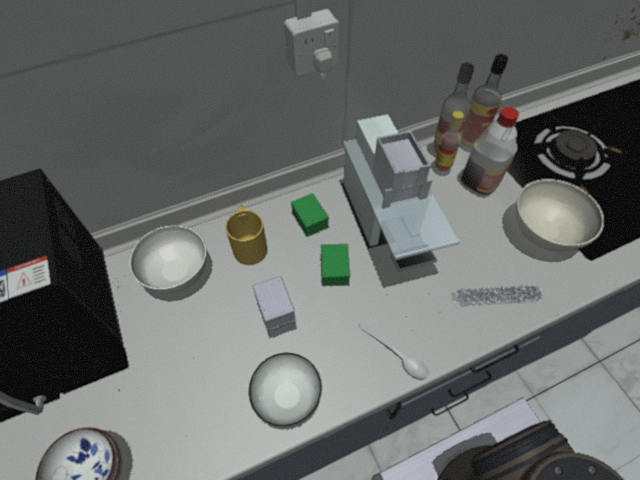

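The top picture shows the dispenser at about (410,190) with its shelf front edge from (368,270) to (435,278). The two-tin column is at (254,246), the mug at (258,165) and the front bowl at (232,322). Possible look-alikes are the green blocks at (331,162) and (328,226), the column tins at (254,246), and the magazine tin at (422,178). I want the lowest tin in the magazine, which comes out on the shelf. I'll check that in a close crop.

Run:
```python
from h import *
t=cv2.imread("pics/top0.png"); s=cv2.imread("pics/side0.png")
r=lambda im,x,y,w,h:cv2.resize(im[y:y+h,x:x+w],(400,300*h*4//(3*h*4//3*1) if 0 else int(400*h/w)),interpolation=cv2.INTER_CUBIC)
# top: dispenser (355..465, 95..290)->x3 ; column ; side same
A=cv2.resize(t[95:290,360:460],None,fx=3,fy=3,interpolation=2)
B=cv2.resize(t[215:280,225:285],None,fx=4,fy=4,interpolation=2)
C=cv2.resize(s[270:340,245:305],None,fx=4,fy=4,interpolation=2)
D=cv2.resize(s[105:275,340:465],None,fx=2,fy=2,interpolation=2)
o=np.zeros((600,800,3),np.uint8)
o[:585,:300]=A; o[:260,310:550]=B; o[:280,555:795]=C; o[255+0:255+0]=0; o[260:600,310:560]=D
cv2.imwrite("pics/c1.png",o)
print("col corners z.088 top guess",onz("top",254,244,.088),"mug",onz("top",258,165,.05),"bowl",onz("top",232,322,.03))
print(proj("top",[[.208,.642,.227],[0,0,0]]))
```

```text
col corners z.088 top guess [0.49363121 0.19562086 0.088     ] mug [0.67146992 0.1984135  0.05      ] bowl [0.33222607 0.24618258 0.03      ]
[[-17.09986561 394.50797551]
 [345.40468374 480.62617829]]
```

View pics/c1.png

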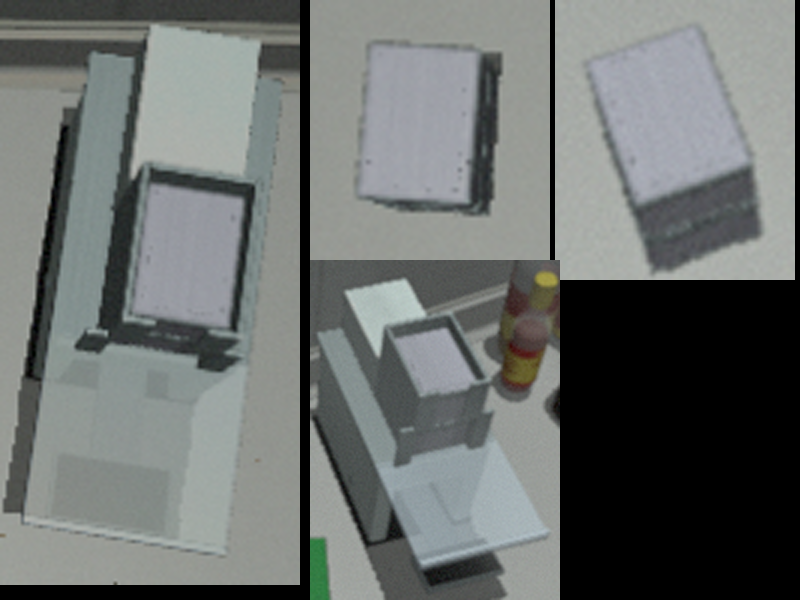

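The crop shows the plain-metal tin in the magazine, which is the right dispenser content; the green blocks are excluded. The corners of the column top, the magazine rim and the shelf front are clear enough to fit poses.

```bash
cat > fit.py <<'E'
from h import *
from scipy.optimize import least_squares
def fit(obs,x0):
    def T(p,P): c,s=np.cos(p[2]),np.sin(p[2]); P=np.array(P,float); return np.c_[p[0]+c*P[:,0]-s*P[:,1],p[1]+s*P[:,0]+c*P[:,1],P[:,2]]
    f=lambda p:np.concatenate([(proj(n,T(p,P))-U).ravel() for n,P,U in obs])
    r=least_squares(f,x0,loss="soft_l1"); return r.x,r.fun.reshape(-1,2).round(1),T
E
python3 - <<'E'
from fit import *
a,b=.04,.029; Q=[[a,b,.088],[a,-b,.088],[-a,-b,.088],[-a,b,.088]]
for obs in ([("top",Q,[[240,225.75],[268,226.75],[265,266.5],[236.75,264]])],[("side",Q,[[252.75,285.75],[281,276.5],[293.5,310],[265.5,321]])]):
    print("col",*fit(obs,[.49,.196,0])[:2])
M=[[.048,.035,.245],[.048,-.035,.245],[-.048,-.035,.245],[-.048,.035,.245],[-.163,.065,.15],[-.163,-.065,.15]]
t=[("top",M,[[407.7,149.3],[446,155.7],[441,205],[401.7,201],[367.7,268.3],[435,279]])]
s=[("side",M,[[377,137.5],[411.5,132],[429,164],[391,173],[392.5,256.5],[459.5,241]])]
for o in (t,s,t+s):
    p,r,T=fit(o,[.6,-.12,-.1]); print("disp",p,np.degrees(p[2]),r.tolist())
print("pad,edge,mid",T(p,[[-.143,0,.073],[-.163,0,.145],[-.104,0,.145]]))
E
```

```text
col [ 0.49021332  0.19874915 -0.04760434] [[-0.  -0.3]
 [ 0.   0.4]
 [ 0.1 -0.4]
 [-0.1  0.3]]
col [ 0.49116621  0.19904314 -0.04820671] [[-0.4 -0.4]
 [-0.1 -0.9]
 [ 1.4  0.6]
 [-0.4  0.4]]
disp [ 0.59505408 -0.11655296 -0.1431588 ] -8.202395057609758 [[-0.2, -1.6], [1.3, -1.8], [-0.0, 2.6], [-1.3, 0.2], [-0.3, 0.3], [0.7, 0.3]]
disp [ 0.59661832 -0.11571732 -0.16870148] -9.665882993080233 [[-0.6, -0.9], [-0.8, -2.0], [0.9, 1.4], [2.6, -0.2], [0.2, 0.3], [-1.2, 0.5]]
disp [ 0.59569111 -0.11626229 -0.15221649] -8.721362727840052 [[-0.1, -2.1], [1.4, -1.9], [-0.5, 2.3], [-1.7, -0.4], [-1.2, -0.5], [-0.3, 0.1], [-0.4, -0.4], [-0.8, -1.9], [1.7, 1.3], [3.7, 0.2], [2.3, 0.7], [0.4, 0.0]]
pad,edge,mid [[ 0.45434456 -0.09457929  0.073     ]
 [ 0.43457581 -0.0915467   0.145     ]
 [ 0.49289362 -0.10049283  0.145     ]]
```

Call:
step_arm:
  rows:
    - [[-1, 2.0, -4.4, 0, 0, 0, 0.95], [-1, 2.0, -4.4, 0, 0, 0, 0.95], [-1, 2.0, -4.4, 0, 0, 0, 0.95], [-1, 2.0, -4.4, 0, 0, 0, 0.95], [-1, 2.0, -4.4, 0, 0, 0, 0.95], [-1, 2.0, -4.4, 0, 0, 0, 0.95], [-1, 2.0, -4.4, 0, 0, 0, 0.95], [-1, 2.0, -4.4, 0, 0, 0, 0.95], [-1, 2.0, -4.4, 0, 0, 0, 0.95], [-1, 2.0, -4.4, 0, 0, 0, 0.95]]

```text
clock: 1.35
tool_pos: [0.4086, 0.2004, 0.2265]
orientation: [-90.0, -0.0, 171.6]
force: [0.5, 0.4, 1.0]
opening: 0.0009
```

Call:
step_arm:
  rows:
    - [[-1, -0.3, -2.86, 0, -0.74, -4.95, 0], [-1, -0.3, -2.86, 0, -0.74, -4.95, 0], [-1, -0.3, -2.86, 0, -0.74, -4.95, 0], [-1, -0.3, -2.86, 0, -0.74, -4.95, 0], [-1, -0.3, -2.86, 0, -0.74, -4.95, 0], [-1, -0.3, -2.86, 0, -0.74, -4.95, 0], [-1, -0.3, -2.86, 0, -0.74, -4.95, 0], [-1, -0.3, -2.86, 0, -0.74, -4.95, 0], [-1, -0.3, -2.86, 0, -0.74, -4.95, 0], [-1, -0.3, -2.86, 0, -0.74, -4.95, 0], [-1, 0, 0, 0, 0, 0, 0], [-1, 0, 0, 0, 0, 0, 0]]

```text
clock: 2.85
tool_pos: [0.4227, -0.0924, 0.3431]
orientation: [-90.6, 41.4, 171.4]
force: [-0.7, -0.2, 0.8]
opening: 0.0004
```

Run:
```python
from h import *
o=ctrl.get_obs(); print({k:np.round(o[k],3).tolist() for k in("joint_pos","tool_pos","orientation")})
```

```text
{'joint_pos': [34.104, -37.371, -58.242, 39.948, -43.291, 24.103], 'tool_pos': [0.423, -0.092, 0.343], 'orientation': [-90.606, 41.362, 171.411]}
```

Call:
step_arm:
  rows:
    - [[-1, -0.3, 0.05, -2.2, 0, 0, 0], [-1, -0.3, 0.05, -2.2, 0, 0, 0], [-1, -0.3, 0.05, -2.2, 0, 0, 0], [-1, -0.3, 0.05, -2.2, 0, 0, 0], [-1, -0.3, 0.05, -2.2, 0, 0, 0], [-1, -0.3, 0.05, -2.2, 0, 0, 0], [-1, -0.3, 0.05, -2.2, 0, 0, 0], [-1, -0.3, 0.05, -2.2, 0, 0, 0], [-1, 0, 0, 0, 0, 0, 0]]

```text
clock: 3.98
tool_pos: [0.4316, -0.1279, 0.2454]
orientation: [-93.7, 34.8, 171.9]
force: [0.3, 0.9, 0.1]
opening: 0.0006
```

Run:
```python
from h import *
o=ctrl.get_obs(); print({k:np.round(o[k],3).tolist() for k in("joint_pos","tool_pos","orientation")})
```

```text
{'joint_pos': [15.722, -25.294, -58.242, 23.604, -25.157, 48.792], 'tool_pos': [0.432, -0.128, 0.245], 'orientation': [-93.732, 34.824, 171.942]}
```

```bash
cat > kin.py <<'E'
import numpy as np, itertools
from scipy.spatial.transform import Rotation as R
from scipy.optimize import least_squares
D=[([88.5275,20.5861,.6384,-.0173,-70.1364,-16.5053],[.20825,.64160,.22573],[-89.915,.008,162.016]),
([34.104,-37.371,-58.242,39.948,-43.291,24.103],[.423,-.092,.343],[-90.606,41.362,171.411]),
([15.722,-25.294,-58.242,23.604,-25.157,48.792],[.432,-.128,.245],[-93.732,34.824,171.942])]
LO=np.array([-176.03,-82.01,-58.28,-173.87,-174.79,-173.66]);HI=np.array([176.03,121.73,71.71,95.51,-.11,173.66])
def fk(q,P,sg):
    h,a1,s,A,e,B,L,o2,o3,o5,o6=P; E=lambda a,d:R.from_euler(a,d,degrees=True)
    r=E('z',q[0]); p=r.apply([a1,-s,h]); r=r*E('y',q[1]+o2); p=p+r.apply([0,0,A]); r=r*E('y',q[2]+o3); p=p+r.apply([B,0,e])
    r=r*E('x',sg[0]*q[3])*E('y',-q[4]+o5); p=p+r.apply([L,0,0]); r=r*E('x',sg[1]*q[5]+o6)
    return p, r*R.from_matrix([[0,1,0],[0,0,1],[1,0,0]])  # tool y = link x
def fitk():
    best=None
    for sg in itertools.product((1,-1),(1,-1)):
        for o6 in (0,90,180,-90):
            def f(P):
                out=[]
                for q,p,o in D:
                    a,b=fk(q,P,sg); out+=[(a-p)*100,(b.inv()*R.from_euler('xyz',o,degrees=True)).as_rotvec()*20]
                return np.concatenate(out+[(np.array(P)-P0)*.003])
            P0=np.array([.35,0,.19,.35,.03,.35,.25,0,0,0,o6]); r=least_squares(f,P0)
            if best is None or r.cost<best[0]: best=(r.cost,r.x,sg,r.fun)
    return best
def tool(lean,yaw): # dispenser yaw; lean deg from vertical
    return R.from_euler('z',yaw,degrees=True)*R.from_euler('y',-lean,degrees=True)*R.from_euler('xyz',[-90,0,180],degrees=True)
def ik(p,rot,P,sg,q0):
    f=lambda q:np.concatenate([(fk(q,P,sg)[0]-p)*100,(rot.inv()*fk(q,P,sg)[1]).as_rotvec()*20])
    r=least_squares(f,np.clip(q0,LO+.5,HI-.5),bounds=(LO,HI),x_scale=30); return r.x,r.cost
E
python3 - <<'E'
from kin import *
c,P,sg,fu=fitk(); print(c,P.round(4),sg,fu.round(2))
y=np.radians(-8.5);u=np.array([np.cos(y),np.sin(y),0])
for lean in(30,35,40,45,50):
  for xd,z in((-.22,.09),(-.14,.09),(-.14,.03)):
    p=np.array([.5957,-.1163,0])+u*xd+[0,0,z]
    b=min((ik(p,tool(lean,-8.5),P,sg,q0) for q0 in ([15,-25,-50,23,-25,48],[40,-20,-40,60,-60,0],[20,10,-40,-100,-30,100],[0,30,-50,0,-100,0])),key=lambda t:t[1]); print(lean,xd,z,b[1].round(3),b[0].round(1))
E
```

```text
545.8437748746807 [ 8.890000e-02 -4.555000e-01  1.992000e-01  1.561500e+00 -2.269000e-01
 -9.993000e-01  3.564000e-01  1.001415e+02 -1.262850e+01 -1.258900e+01
 -9.545630e+01] (-1, -1) [ 7.400e-01 -2.000e-02  0.000e+00 -2.584e+01  1.610e+00 -6.340e+00
  1.500e-01 -2.200e-01  0.000e+00  8.430e+00 -2.110e+00 -1.012e+01
 -2.700e-01  9.700e-01 -0.000e+00  5.460e+00  5.000e-01 -1.309e+01
 -0.000e+00 -0.000e+00  0.000e+00  0.000e+00 -0.000e+00 -0.000e+00
  0.000e+00  3.000e-01 -4.000e-02 -4.000e-02 -2.000e-02]
30 -0.22 0.09 0.0 [ 55.7 -18.8 -51.7  30.5 -75.2   8.5]
30 -0.14 0.09 0.0 [ 29.6  -2.3 -41.8  40.8 -40.8  13.1]
30 -0.14 0.03 0.0 [ 29.6   0.7 -43.4  42.6 -39.7  11. ]
35 -0.22 0.09 0.377 [ 69.8 -31.2 -58.3  32.2 -97.6   5.5]
35 -0.14 0.09 0.0 [ 34.8  -4.9 -44.6  45.3 -46.1   6.8]
35 -0.14 0.03 0.0 [ 34.8  -1.9 -46.4  46.7 -45.3   5.2]
40 -0.22 0.09 2.641 [ 66.7 -30.6 -58.3  33.4 -94.1   7.7]
40 -0.14 0.09 0.0 [ 41.5  -8.5 -48.1  47.9 -54.2   2.4]
40 -0.14 0.03 0.0 [ 41.5  -5.9 -50.   48.5 -53.7   1.7]
45 -0.22 0.09 6.847 [ 61.8 -29.7 -58.3  34.1 -88.6  11.3]
45 -0.14 0.09 0.0 [ 51.5 -14.9 -52.9  48.3 -67.7   1. ]
45 -0.14 0.03 0.0 [ 51.5 -13.5 -55.5  47.6 -68.6   2.2]
50 -0.22 0.09 12.687 [ 52.9 -28.4 -58.3  33.5 -78.8  18.4]
50 -0.14 0.09 0.178 [ 60.3 -23.7 -58.3  47.9 -82.9   4.7]
50 -0.14 0.03 0.497 [ 54.2 -17.5 -58.3  48.  -74.2   4.5]
```

```bash
sed -i "s/E('y',q\[2\]+o3)/E('y',-q[2]+o3)/" kin.py
cat > t.py <<'E'
from kin import *
c,P,sg,fu=fitk(); print(c,P.round(4),sg,fu.round(2))
y=np.radians(-8.5);u=np.array([np.cos(y),np.sin(y),0])
for lean in(30,35,40,45,50):
  for xd,z in((-.22,.09),(-.2,.09),(-.18,.09),(-.14,.09),(-.14,.03)):
    p=np.array([.5957,-.1163,0])+u*xd+[0,0,z]
    b=min((ik(p,tool(lean,-8.5),P,sg,q0) for q0 in ([15,-25,-50,23,-25,48],[40,-20,-40,60,-60,0],[20,10,-40,-100,-30,100],[0,30,-50,0,-100,0])),key=lambda t:t[1]); print(lean,xd,z,b[1].round(3),b[0].round(1))
E
python3 t.py
```

```text
0.00885076464313853 [ 1.91500e-01 -1.76700e-01  1.92300e-01  5.01300e-01  8.83000e-02
  5.32800e-01  2.75000e-01  1.51411e+01 -1.52599e+01  1.27300e-01
 -9.00241e+01] (-1, -1) [ 0.06 -0.    0.   -0.    0.01 -0.    0.02 -0.03 -0.   -0.02 -0.01 -0.01
 -0.02  0.09  0.   -0.02  0.   -0.   -0.   -0.    0.    0.    0.    0.
  0.    0.05 -0.05  0.   -0.  ]
30 -0.22 0.09 17.545 [ 19.2 -11.4 -58.3  13.1 -28.5  52. ]
30 -0.2 0.09 11.542 [ 19.5 -10.7 -58.3  17.8 -26.1  47.4]
30 -0.18 0.09 6.769 [ 19.7  -9.9 -58.3  23.4 -23.8  42.1]
30 -0.14 0.09 0.981 [ 19.9  -8.2 -58.3  38.1 -19.8  27.8]
30 -0.14 0.03 2.275 [ 18.7  -1.4 -58.3  46.7 -14.8  19.3]
35 -0.22 0.09 26.836 [ 18.5 -11.4 -58.3  14.1 -26.6  51.9]
35 -0.2 0.09 19.267 [ 18.9 -10.6 -58.3  19.5 -24.3  46.6]
35 -0.18 0.09 12.909 [ 19.1  -9.8 -58.3  25.9 -22.1  40.3]
35 -0.14 0.09 3.903 [ 19.5  -7.9 -58.3  42.9 -18.4  23.6]
35 -0.14 0.03 6.18 [ 18.3  -1.  -58.3  54.5 -13.5  12.2]
40 -0.22 0.09 38.066 [ 17.6 -11.3 -58.3  14.8 -24.5  52.4]
40 -0.2 0.09 28.934 [ 18.1 -10.5 -58.3  21.  -22.2  46.1]
40 -0.18 0.09 20.987 [ 18.5  -9.6 -58.3  28.5 -20.1  38.6]
40 -0.14 0.09 8.742 [ 19.   -7.6 -58.3  48.5 -16.9  18.7]
40 -0.14 0.03 11.958 [ 17.7  -0.6 -58.3  64.1 -12.4   3.4]
45 -0.22 0.09 51.197 [ 16.3 -11.2 -58.3  14.5 -21.9  54.3]
45 -0.2 0.09 40.51 [ 17.  -10.3 -58.3  22.1 -19.8  46.4]
45 -0.18 0.09 30.975 [ 17.5  -9.3 -58.3  31.2 -17.8  37.1]
45 -0.14 0.09 15.464 [ 18.3  -7.2 -58.3  55.3 -15.3  12.8]
45 -0.14 0.03 19.558 [ 17.   -0.2 -58.3  76.2 -11.2  -7.8]
50 -0.22 0.09 66.153 [ 14.3 -10.9 -58.3  12.  -18.7  59.1]
50 -0.2 0.09 53.936 [ 15.4 -10.  -58.3  21.9 -16.7  48.5]
50 -0.18 0.09 42.819 [ 16.2  -9.  -58.3  33.8 -15.   36.1]
50 -0.14 0.09 24.022 [ 17.4  -6.8 -58.3  63.9 -13.5   5.3]
50 -0.14 0.03 28.911 [ 15.9   0.4 -58.3  92.4 -10.3 -22.6]
```

```bash
cat > s.py <<'E'
from kin import *
c,P,sg,fu=fitk(); np.save("P.npy",P); h,a1,s,A,e,B,L=P[:7]
def wd(q3):
    v=R.from_euler('y',-q3+P[8],degrees=True).apply([B,0,e])+[0,0,A]; return np.linalg.norm(v)
dmin=wd(-57.5); print("dmin",dmin)
Rd=R.from_euler('z',-8.5,degrees=True); o=np.array([.5957,-.1163,0])
edge=np.array([[x,y,z] for x in(-.163,-.158,-.14,-.12) for y in np.linspace(-.065,.065,14) for z in((.137,.15) if x<-.157 else(.137,.145))])
tip=np.array([[x,0,z] for x in(-.0095,.0095) for z in(-.021,.021)])
def clr(p,r):
    q=np.abs(r.inv().apply(edge-p)); y=r.inv().apply(edge-p)[:,1]
    b=np.max([q[:,0]-.039,q[:,2]-.0965,y+.066],0).min(); f=np.max([q[:,0]-.0095,q[:,2]-.021,y],0).min(); return min(b,f)
res=[]
for lean in range(25,56,5):
  for phi in range(-90,91,10):
    for roll in range(-40,41,20):
      r=R.from_euler('z',phi,degrees=True)*R.from_euler('y',-lean,degrees=True)*R.from_euler('xyz',[-90,0,180],degrees=True)*R.from_euler('y',roll,degrees=True)
      T=r.apply(tip); low=T[T[:,2].argmin()]
      for yd in(-.03,0,.03):
       for xc in(-.148,-.14):
        ok=9;cl=9
        for z in(.075,.05,.024):
          p=np.array([xc,yd,z])-low; cl=min(cl,clr(p,r))
          w=o+Rd.apply(p-r.apply([0,1,0])*L); rho=np.sqrt(max(0,w[0]**2+w[1]**2-s*s)); ok=min(ok,np.hypot(rho-a1,w[2]-h)-dmin)
        res.append((min(cl,.01)+min(ok,.02)*.5,cl,ok,lean,phi,roll,yd,xc))
res.sort(reverse=True)
seen=set()
for x in res:
    k=(x[3],x[4])
    if k in seen: continue
    seen.add(k); print(np.round(x,3))
    if len(seen)>24: break
E
python3 s.py
```

```text
dmin 0.4993827744238568
[ 4.00e-03 -6.00e-03  1.31e-01  5.50e+01 -9.00e+01 -2.00e+01  3.00e-02
 -1.48e-01]
[ 4.00e-03 -6.00e-03  1.60e-01  5.50e+01  9.00e+01  2.00e+01 -3.00e-02
 -1.48e-01]
[ 3.00e-03 -7.00e-03  3.50e-02  5.50e+01  5.00e+01 -2.00e+01 -3.00e-02
 -1.48e-01]
[ 3.00e-03 -7.00e-03  1.62e-01  5.50e+01  8.00e+01 -2.00e+01 -3.00e-02
 -1.40e-01]
[ 3.00e-03 -7.00e-03  1.34e-01  5.50e+01 -8.00e+01  2.00e+01  3.00e-02
 -1.40e-01]
[ 2.00e-03 -8.00e-03  7.70e-02  5.50e+01  6.00e+01 -2.00e+01 -3.00e-02
 -1.48e-01]
[ 2.00e-03 -8.00e-03  4.50e-02  5.50e+01 -6.00e+01  2.00e+01  3.00e-02
 -1.48e-01]
[ 2.00e-03 -8.00e-03  8.70e-02  5.50e+01 -7.00e+01  2.00e+01  3.00e-02
 -1.48e-01]
[ 2.00e-03 -8.00e-03  1.23e-01  5.50e+01  7.00e+01  0.00e+00 -3.00e-02
 -1.48e-01]
[ 1.00e-03 -9.00e-03  1.96e-01  5.00e+01  9.00e+01  0.00e+00 -3.00e-02
 -1.40e-01]
[ 1.0e-03 -9.0e-03  1.3e-01  5.0e+01 -9.0e+01  0.0e+00  3.0e-02 -1.4e-01]
[-1.00e-03 -1.10e-02  1.13e-01  5.00e+01  8.00e+01  0.00e+00 -3.00e-02
 -1.48e-01]
[-1.00e-03 -1.10e-02  8.40e-02  5.00e+01 -8.00e+01  0.00e+00  3.00e-02
 -1.48e-01]
[-1.00
[... 289 characters left out ...]
e+01  0.00e+00  3.00e-02
 -1.48e-01]
[-2.00e-03 -1.20e-02  3.70e-02  5.00e+01  5.00e+01 -2.00e+01 -3.00e-02
 -1.48e-01]
[-2.00e-03 -1.20e-02  1.88e-01  4.50e+01  9.00e+01  0.00e+00 -3.00e-02
 -1.40e-01]
[-2.00e-03 -1.20e-02  1.23e-01  4.50e+01 -9.00e+01  0.00e+00  3.00e-02
 -1.40e-01]
[-3.00e-03 -1.30e-02  4.40e-02  4.50e+01  5.00e+01  0.00e+00 -3.00e-02
 -1.48e-01]
[-3.00e-03 -1.30e-02  1.50e-01  4.50e+01  8.00e+01  0.00e+00 -3.00e-02
 -1.48e-01]
[-3.00e-03 -1.30e-02  8.00e-02  4.50e+01 -8.00e+01  0.00e+00  3.00e-02
 -1.48e-01]
[-4.00e-03 -1.40e-02  3.40e-02  4.50e+01  6.00e+01  0.00e+00 -3.00e-02
 -1.48e-01]
[-4.00e-03 -1.40e-02  1.17e-01  4.50e+01  7.00e+01  0.00e+00 -3.00e-02
 -1.48e-01]
```

```bash
sed -i "s/\[(np.array(P)-P0)\*.003\]/[(np.array(P)-P0)*np.array([.003]*7+[.2]*4)]/" kin.py; python3 t.py; python3 s.py | tail -26 | awk '{printf "%s ", $0} NR%2==0{print ""}'
```

```text
6.159259714336247 [  0.2253  -0.149    0.1885   0.5242   0.1      0.518    0.3201  11.885
  -8.5835  -3.263  -89.4183] (-1, -1) [-0.33  0.06  0.91 -0.01 -0.2  -0.    0.36 -0.64 -0.98  0.46  0.29  0.4
 -0.1   0.39  0.07  0.37 -0.02  0.22 -0.   -0.   -0.    0.    0.    0.
  0.    2.38 -1.72 -0.65  0.12]
30 -0.22 0.09 16.233 [ 19.8 -10.3 -58.3  15.3 -27.6  49.6]
30 -0.2 0.09 11.064 [ 20.1  -9.4 -58.3  20.9 -25.4  44. ]
30 -0.18 0.09 6.865 [ 20.3  -8.6 -58.3  27.7 -23.3  37.4]
30 -0.14 0.09 1.421 [ 20.5  -6.6 -58.3  45.9 -20.   19.5]
30 -0.14 0.03 3.002 [ 19.    0.7 -58.3  61.1 -15.1   4.7]
35 -0.22 0.09 25.677 [ 18.8 -10.3 -58.3  15.8 -25.9  50.2]
35 -0.2 0.09 19.063 [ 19.2  -9.4 -58.3  22.2 -23.7  43.7]
35 -0.18 0.09 13.4 [ 19.6  -8.5 -58.3  29.9 -21.8  36. ]
35 -0.14 0.09 4.972 [ 20.   -6.4 -58.3  50.8 -18.8  15.3]
35 -0.14 0.03 7.644 [ 18.4   1.  -58.3  70.1 -14.3  -3.6]
40 -0.22 0.09 37.243 [ 17.5 -10.2 -58.3  15.4 -23.8  52.1]
40 -0.2 0.09 29.197 [ 18.1  -9.3 -58.3  23.  -21.7  44.3]
40 -0.18 0.09 22.075 [ 18.6  -8.3 -58.3  32.1 -19.9  34.9]
40 -0.14 0.09 10.658 [ 19.2  -6.2 -58.3 
[... 1056 characters left out ...]
00e+00  3.00e-02  -1.48e-01] 
[-2.00e-03 -1.20e-02  4.60e-02  5.00e+01  5.00e+01 -2.00e+01 -3.00e-02  -1.48e-01] 
[-2.00e-03 -1.20e-02  2.16e-01  4.50e+01  9.00e+01  0.00e+00 -3.00e-02  -1.40e-01] 
[-2.00e-03 -1.20e-02  1.49e-01  4.50e+01 -9.00e+01  0.00e+00  3.00e-02  -1.40e-01] 
[-3.00e-03 -1.30e-02  5.30e-02  4.50e+01  5.00e+01  0.00e+00 -3.00e-02  -1.48e-01] 
[-3.00e-03 -7.00e-03  8.00e-03  5.50e+01 -5.00e+01  2.00e+01  3.00e-02  -1.48e-01] 
[-3.00e-03 -1.30e-02  1.74e-01  4.50e+01  8.00e+01  0.00e+00 -3.00e-02  -1.48e-01] 
[-3.00e-03 -1.30e-02  1.02e-01  4.50e+01 -8.00e+01  0.00e+00  3.00e-02  -1.48e-01] 
[-4.00e-03 -1.40e-02  4.90e-02  4.50e+01  6.00e+01  0.00e+00 -3.00e-02  -1.48e-01]
```

Call:
step_arm:
  rows:
    - [[-1, 0, 3, 2, 1.0, 7, 0], [-1, 0, 3, 2, 1.0, 7, 0], [-1, 0, 3, 2, 1.0, 7, 0], [-1, 0, 3, 0, 0, 0, 0], [-1, 0, 3, 0, 0, 0, 0], [-1, 0, 0, 0, 0, 0, 0]]

```text
clock: 4.72
tool_pos: [0.4315, 0.0235, 0.3071]
orientation: [-93.7, 13.8, 172.1]
force: [-0.2, -1.0, 0.4]
opening: 0.0006
```

```bash
cat > o.py <<'E'
from plant import ctrl; import numpy as np
o=ctrl.get_obs(); print("("+",".join(str(np.round(o[k],4).tolist()) for k in("joint_pos","tool_pos","orientation"))+"),",o["clock"])
E
python3 o.py
```

```text
([36.0619, -16.6375, -32.4966, 7.7613, -61.7697, 43.5433],[0.4315, 0.0235, 0.3071],[-93.707, 13.8208, 172.0897]), 4.725
```

Call:
step_arm:
  rows:
    - [[-1, 4, 3, 0, 0, 7, 0], [-1, 4, 3, 0, 7, 0, 0], [-1, 4, 3, 0, 7, 0, 0], [-1, 4, 3, 0, 7, 0, 0], [-1, 0, 0, 0, 0, 0, 0]]

```text
clock: 5.35
tool_pos: [0.5933, 0.1412, 0.3048]
orientation: [-113.6, 3.4, 170.0]
force: [-0.8, -0.8, 0.2]
opening: 0.0007
```

```bash
python3 o.py
```

```text
([18.7045, 6.8176, -2.9571, -20.6817, -66.9746, 67.9419],[0.5933, 0.1412, 0.3048],[-113.5791, 3.3654, 170.0058]), 5.35
```

Call:
step_arm:
  rows:
    - [[-1, -2, 4, -3, -7, -7, 0], [-1, -4, 4, -3, -7, -7, 0], [-1, -4, 4, 0, -7, -5, 0], [-1, -4, 4, 0, -7, 0, 0], [-1, -4, 0, -2, -7, 0, 0], [-1, -4, 0, 0, 0, 0, 0], [-1, 0, 0, 0, 0, 0, 0]]

```text
clock: 6.22
tool_pos: [0.4033, 0.2552, 0.2376]
orientation: [-83.7, 20.2, 176.9]
force: [0.8, 0.3, 0.3]
opening: 0.0006
```

```bash
python3 o.py
```

```text
([72.7946, -4.8278, -41.0575, 25.2109, -57.8004, -1.3288],[0.4033, 0.2552, 0.2376],[-83.6831, 20.2478, 176.9376]), 6.225
```

```bash
python3 - <<'E'
s=open("kin.py").read()
s=s.replace("*np.array([.003]*7+[.2]*4)","*.0005")
s=s.replace("[-93.732,34.824,171.942])]","""[-93.732,34.824,171.942]),
([36.0619, -16.6375, -32.4966, 7.7613, -61.7697, 43.5433],[0.4315, 0.0235, 0.3071],[-93.707, 13.8208, 172.0897]),
([18.7045, 6.8176, -2.9571, -20.6817, -66.9746, 67.9419],[0.5933, 0.1412, 0.3048],[-113.5791, 3.3654, 170.0058]),
([72.7946, -4.8278, -41.0575, 25.2109, -57.8004, -1.3288],[0.4033, 0.2552, 0.2376],[-83.6831, 20.2478, 176.9376])]""")
open("kin.py","w").write(s)
import cv2
a=cv2.imread("pics/side0.png")[130:290,335:475]; a=cv2.convertScaleAbs(a,alpha=1.5,beta=15); a=cv2.resize(a,(420,480),interpolation=2)
b=cv2.imread("pics/top0.png")[180:300,350:460]; b=cv2.convertScaleAbs(b,alpha=1.5,beta=15);b=cv2.resize(b,(370,404),interpolation=2)
import numpy as np; o=np.zeros((480,795,3),np.uint8); o[:,:420]=a; o[:404,425:]=b; cv2.imwrite("pics/c2.png",o)
E
python3 t.py
```

```text
24.07282735087493 [ 1.78300e-01  9.20000e-02  1.80700e-01  5.33200e-01  1.76000e-02
  2.71300e-01  3.46500e-01  1.14798e+01 -1.04031e+01 -4.40900e-01
 -8.98634e+01] (-1, -1) [-1.15 -1.62 -2.3  -0.21 -0.05 -0.06 -0.04 -2.28 -3.26 -0.05  0.12  0.22
  0.43  0.28  2.77 -0.02  0.02  0.23  0.63  2.09  0.34 -0.14 -0.    0.17
  0.52 -1.08  2.79 -0.12 -0.17  0.16 -0.28  0.7  -0.34 -0.19  0.09  0.08
 -0.    0.   -0.    0.   -0.   -0.    0.    0.01 -0.01 -0.    0.  ]
30 -0.22 0.09 53.314 [ 12.7  -0.6 -58.3   1.5 -25.   68. ]
30 -0.2 0.09 45.108 [ 12.5   0.9 -58.3   3.7 -22.2  66.2]
30 -0.18 0.09 37.602 [ 12.4   2.3 -58.3   6.5 -19.3  63.7]
30 -0.14 0.09 24.671 [ 12.2   5.  -58.3  15.7 -13.8  54.9]
30 -0.14 0.03 39.936 [  9.7  15.3 -58.3   9.1  -7.5  63.4]
35 -0.22 0.09 68.662 [ 12.6  -1.8 -58.3   2.4 -24.5  67.6]
35 -0.2 0.09 59.527 [ 12.4  -0.1 -58.3   4.5 -21.5  65.7]
35 -0.18 0.09 51.033 [ 12.3   1.4 -58.3   7.4 -18.7  63.1]
35 -0.14 0.09 35.988 [ 12.    4.4 -58.3  17.5 -13.   53.5]
35 -0.14 0.03 54.203 [  9.4  14.8 -58.3  10.4  -6.5  62.6]
40 -0.22 0.09 85.999 [ 12.5  -2.9 -58.3   3.1 -23.9  67.3]
40 -0.2 0.09 75.986 [ 12.2  -1.1 -58.3   5.2 -20.9  65.5]
40 -0.18 0.09 66.548 [ 12.    0.6 -58.3   8.3 -18.   62.7]
40 -0.14 0.09 49.462 [ 11.7   3.7 -58.3  19.2 -12.3  52.2]
40 -0.14 0.03 70.666 [  9.   14.3 -58.3  11.1  -5.5  62.6]
45 -0.22 0.09 105.334 [ 12.3  -4.1 -58.3   3.6 -23.4  67.3]
45 -0.2 0.09 94.496 [ 12.   -2.1 -58.3   5.8 -20.3  65.5]
45 -0.18 0.09 84.159 [ 11.8  -0.3 -58.3   8.9 -17.2  62.7]
45 -0.14 0.09 65.101 [ 11.4   3.1 -58.3  20.7 -11.4  51.3]
45 -0.14 0.03 89.325 [  8.4  13.8 -58.3   9.8  -4.5  64.7]
50 -0.22 0.09 126.674 [ 12.   -5.3 -58.3   4.  -22.8  67.6]
50 -0.2 0.09 115.064 [ 11.6  -3.1 -58.3   6.  -19.6  66. ]
50 -0.18 0.09 103.872 [ 11.4  -1.1 -58.3   9.2 -16.5  63.1]
50 -0.14 0.09 82.913 [ 11.    2.5 -58.3  22.  -10.5  50.7]
50 -0.14 0.03 110.175 [  7.6  13.4 -58.3   2.9  -3.2  72.9]
```

View pics/c2.png

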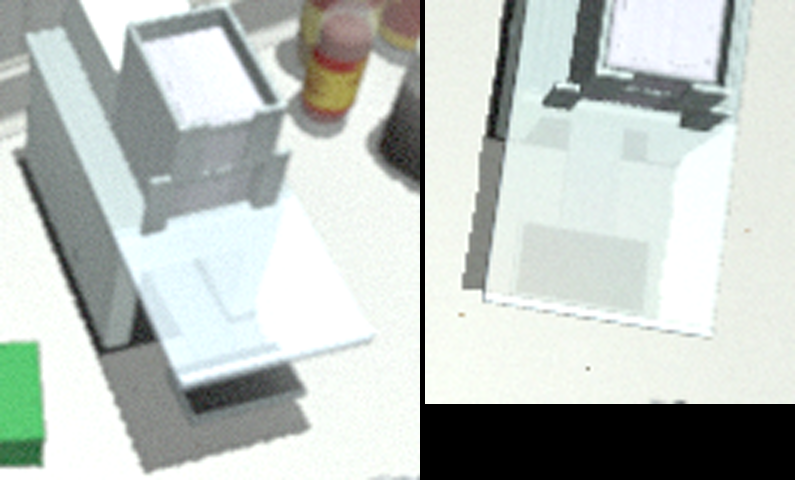

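The crop shows the pedal pad through the shelf, and the side panel ends at the magazine. So the sides in front of it are open. The kinematic model needs a wrist offset, so I'll refit it.

```bash
python3 - <<'E'
s=open("kin.py").read()
s=s.replace("L,o2,o3,o5,o6=P","L,o2,o3,o5,o6,w4y,w4z,w5z=P").replace("r=r*E('x',sg[0]*q[3])*E('y',-q[4]+o5); p=p+r.apply([L,0,0])","r=r*E('x',sg[0]*q[3]); p=p+r.apply([0,w4y,w4z]); r=r*E('y',-q[4]+o5); p=p+r.apply([L,0,w5z])").replace("0,0,0,o6])","0,0,0,o6,0,0,0])").replace("*.0005","*np.array([.01]*7+[.1]*4+[.01]*3)").replace("for sg in itertools.product((1,-1),(1,-1)):","for sg in [(-1,-1)]:").replace("(0,90,180,-90)","(-90,)")
open("kin.py","w").write(s)
E
python3 t.py
```

```text
0.00032528417431883986 [ 1.99300e-01 -2.00000e-04 -4.00000e-04  6.01500e-01 -2.00000e-04
  4.64500e-01  3.78300e-01 -1.07000e-02  2.08000e-02 -9.30000e-03
 -8.99987e+01 -1.92200e-01  5.00000e-04 -6.00000e-04] (-1, -1) [-0.   -0.    0.01 -0.   -0.   -0.   -0.   -0.01  0.    0.    0.    0.
 -0.    0.01 -0.    0.    0.    0.    0.01  0.   -0.   -0.   -0.    0.
  0.   -0.   -0.01 -0.   -0.   -0.    0.    0.   -0.    0.    0.    0.
 -0.   -0.   -0.    0.   -0.    0.    0.   -0.    0.   -0.    0.   -0.
  0.   -0.  ]
30 -0.22 0.09 10.332 [ 12.4 -10.3 -58.3  -8.2 -15.1  79.6]
30 -0.2 0.09 8.859 [ 13.1  -8.3 -58.3  -3.4 -13.6  74.2]
30 -0.18 0.09 7.543 [ 13.4  -6.2 -58.3   1.3 -12.1  69.3]
30 -0.14 0.09 5.425 [ 12.6  -2.3 -58.3  11.3  -8.9  60.1]
30 -0.14 0.03 4.441 [ 3.300e+00  8.100e+00 -4.690e+01 -4.830e+01 -1.000e-01  1.283e+02]
35 -0.22 0.09 8.394 [ -8.4  -7.9 -51.9 -70.2  -5.1 159.7]
35 -0.2 0.09 7.96 [ -6.2  -6.  -50.4 -68.1  -3.7 156. ]
35 -0.18 0.09 7.621 [ -3.8  -4.1 -49.1 -64.5  -2.5 150.7]
35 -0.14 0.09 7.076 [  2.5  -0.5 -48.1 -49.6  -0.4 131. ]
35 -0.14 0.03 1.323 [-6.60e+00  7.
[... 418 characters left out ...]

45 -0.2 0.09 0.492 [-10.6  -8.2 -50.5 -82.2  -2.  173.7]
45 -0.18 0.09 0.392 [-10.   -6.  -48.6 -82.1  -1.5 173.1]
45 -0.14 0.09 0.299 [ -8.7  -2.  -44.9 -81.2  -0.5 171.3]
45 -0.14 0.03 1.198 [-9.100e+00  5.700e+00 -4.340e+01 -8.320e+01 -1.000e-01  1.737e+02]
50 -0.22 0.09 0.064 [-8.700e+00 -1.210e+01 -5.300e+01 -8.210e+01 -1.000e-01  1.723e+02]
50 -0.2 0.09 0.144 [-8.800e+00 -9.600e+00 -5.090e+01 -8.230e+01 -1.000e-01  1.725e+02]
50 -0.18 0.09 0.223 [-8.900e+00 -7.300e+00 -4.890e+01 -8.250e+01 -1.000e-01  1.728e+02]
50 -0.14 0.09 0.331 [-9.000e+00 -2.900e+00 -4.500e+01 -8.280e+01 -1.000e-01  1.731e+02]
50 -0.14 0.03 4.982 [-9.200e+00  4.800e+00 -4.350e+01 -8.330e+01 -1.000e-01  1.737e+02]
```

```bash
cat > g.py <<'E'
from kin import *
c,P,sg,fu=fitk(); np.save("P.npy",P)
rng=np.random.default_rng(0); Rd=R.from_euler('z',-8.5,degrees=True); o=np.array([.5957,-.1163,0])
S=[LO+rng.random(6)*(HI-LO)*[.4,.6,1,1,1,1]+(HI-LO)*[.3,.2,0,0,0,0] for _ in range(25)]
for flip in(0,180):
 for phi in(0,-30,30,-60,60):
  for lean in(40,45):
   r=R.from_euler('z',phi-8.5,degrees=True)*R.from_euler('y',-lean,degrees=True)*R.from_euler('xyz',[-90,0,180],degrees=True)*R.from_euler('y',flip,degrees=True)
   sols=[]
   for s in S:
    q,c=ik(o+Rd.apply([-.14,0,.05]),r,P,sg,s)
    if c<1e-4 and not any(np.abs(q-k).max()<2 for k in sols): sols.append(q)
   for q in sols:
    a=ik(o+Rd.apply([-.14,0,.09]),r,P,sg,q); b=ik(o+Rd.apply([-.14,0,.025]),r,P,sg,q)
    print(flip,phi,lean,q.round(0),"up/dn",a[1].round(2),b[1].round(2))
E
timeout 500 python3 g.py
```

```text
0 0 45 [ -32.    5.  -47. -106.  -17. -146.] up/dn 0.39 0.0
0 30 40 [ -23.    8.  -37.  -65.  -30. -171.] up/dn 0.49 0.0
0 30 45 [ -33.   11.  -38.  -75.  -37. -154.] up/dn 0.0 0.0
0 60 40 [ -27.   17.  -27.  -54.  -52. -154.] up/dn 0.0 0.0
0 60 45 [ -32.   20.  -26.  -58.  -56. -146.] up/dn 0.0 0.0
180 0 45 [ -32.    5.  -47. -106.  -17.   34.] up/dn 0.3 0.0
180 30 40 [-23.   8. -37. -65. -30.   9.] up/dn 0.0 0.0
180 30 45 [-33.  11. -38. -75. -37.  26.] up/dn 0.0 0.0
180 60 40 [-27.  17. -27. -54. -52.  26.] up/dn 0.0 0.0
180 60 45 [-32.  20. -26. -58. -56.  34.] up/dn 0.0 0.0
```

```bash
cat > s2.py <<'E'
from kin import *
exec(open("s.py").read().split("Rd=R.")[0].split("def wd")[0].replace("c,P,sg,fu=fitk(); np.save(\"P.npy\",P); h,a1,s,A,e,B,L=P[:7]","P=np.load('P.npy');sg=(-1,-1)"))
src=open("s.py").read(); exec(src[src.index("Rd=R."):src.index("res=[]")])
res=[]
for lean in range(38,66,3):
  for phi in range(0,91,10):
    for roll in range(-60,61,10):
      r=R.from_euler('z',phi,degrees=True)*R.from_euler('y',-lean,degrees=True)*R.from_euler('xyz',[-90,0,180],degrees=True)*R.from_euler('y',180+roll,degrees=True)
      T=r.apply(tip); low=T[T[:,2].argmin()]
      for yd in(-.035,-.02,0,.02,.035):
       for xc in(-.149,-.143,-.135):
        cl=min(clr(np.array([xc,yd,z])-low,r) for z in(.076,.06,.045,.03))
        res.append((cl,lean,phi,roll,yd,xc))
res.sort(reverse=True); seen=set(); q0=[-33,11,-38,-75,-37,26]
for x in res:
    k=(x[1],x[2])
    if k in seen: continue
    cl,lean,phi,roll,yd,xc=x; seen.add(k)
    r=R.from_euler('z',phi,degrees=True)*R.from_euler('y',-lean,degrees=True)*R.from_euler('xyz',[-90,0,180],degrees=True)*R.from_euler('y',180+roll,degrees=True)
    T=r.apply(tip); low=T[T[:,2].argmin()]; q=q0; cs=[]
    for z in(.045,.024,.076): q,c=ik(o+Rd.apply(np.array([xc,yd,z])-low),Rd*r,P,sg,q); cs.append(c.round(2))
    print(np.round(x,3).tolist(),cs,q.round(0).tolist())
    if len(seen)>20: break
E
timeout 500 python3 s2.py
```

```text
[0.021, 65.0, 0.0, 0.0, 0.035, -0.149] [np.float64(6.0), np.float64(7.61), np.float64(3.32)] [-60.0, 16.0, -58.0, -115.0, -52.0, 71.0]
[0.017, 62.0, 0.0, 10.0, 0.035, -0.149] [np.float64(6.22), np.float64(8.79), np.float64(2.96)] [-48.0, 7.0, -58.0, -120.0, -41.0, 53.0]
[0.017, 65.0, 10.0, 20.0, 0.0, -0.149] [np.float64(0.51), np.float64(0.79), np.float64(0.08)] [-66.0, 28.0, -58.0, -110.0, -63.0, 66.0]
[0.014, 62.0, 10.0, 20.0, -0.035, -0.149] [np.float64(0.0), np.float64(0.0), np.float64(0.0)] [-64.0, 20.0, -53.0, -105.0, -56.0, 51.0]
[0.014, 59.0, 0.0, 0.0, 0.035, -0.149] [np.float64(2.16), np.float64(3.63), np.float64(0.55)] [-55.0, 11.0, -58.0, -118.0, -45.0, 67.0]
[0.014, 65.0, 20.0, 20.0, -0.02, -0.149] [np.float64(0.0), np.float64(0.0), np.float64(0.0)] [-63.0, 24.0, -49.0, -97.0, -61.0, 51.0]
[0.012, 59.0, 10.0, 20.0, 0.02, -0.149] [np.float64(0.16), np.float64(0.58), np.float64(0.0)] [-55.0, 15.0, -57.0, -112.0, -50.0, 49.0]
[0.011, 62.0, 20.0, 20.0, -0.02, -0.149] [np.float64(0.0), np.float64(0.0), np.float64(0.0)] [-59.0, 19.0, -48.0, -96.0, -57.0, 43.0]
[0.011, 56.0, 0.0
[... 1027 characters left out ...]
.0, -40.0, -85.0, -60.0, 36.0]
[0.007, 65.0, 80.0, -10.0, -0.035, -0.135] [np.float64(0.0), np.float64(0.0), np.float64(0.0)] [-41.0, 36.0, -8.0, -57.0, -87.0, 58.0]
[0.006, 50.0, 0.0, 0.0, 0.035, -0.149] [np.float64(0.0), np.float64(0.14), np.float64(0.0)] [-35.0, 1.0, -50.0, -110.0, -22.0, 39.0]
[0.006, 65.0, 50.0, 0.0, -0.035, -0.149] [np.float64(0.0), np.float64(0.0), np.float64(0.0)] [-54.0, 27.0, -30.0, -72.0, -72.0, 55.0]
[0.006, 56.0, 20.0, 30.0, -0.02, -0.149] [np.float64(0.0), np.float64(0.0), np.float64(0.0)] [-49.0, 10.0, -44.0, -91.0, -46.0, 15.0]
[0.006, 53.0, 10.0, 10.0, -0.035, -0.149] [np.float64(0.0), np.float64(0.0), np.float64(0.0)] [-45.0, 5.0, -47.0, -97.0, -36.0, 31.0]
```

```bash
cat > plan.py <<'E'
from kin import *
from scipy.spatial.transform import Slerp
P=np.load('P.npy');sg=(-1,-1); src=open("s.py").read(); exec(src[src.index("Rd=R."):src.index("res=[]")])
Y=lambda a:R.from_euler('y',a,degrees=True)
def rot(lean,phi,roll): return Rd*R.from_euler('z',phi,degrees=True)*Y(-lean)*R.from_euler('xyz',[-90,0,180],degrees=True)*Y(roll)
def tcp(xc,yd,z,r): # lowest fingertip corner at dispenser coords -> world TCP
    T=(Rd.inv()*r).apply(tip); return o+Rd.apply(np.array([xc,yd,z])-T[T[:,2].argmin()])
def track(q,p,r,step=5,quiet=1):
    p0,r0=fk(q,P,sg); n=max(2,int(np.ceil(max(np.degrees((r0.inv()*r).magnitude())/step,np.linalg.norm(p-p0)/.03)))); S=Slerp([0,1],R.concatenate([r0,r])); w=0
    for t in np.linspace(0,1,n+1)[1:]:
        q2,c=ik(p0+(p-p0)*t,S(t),P,sg,q); w=max(w,c); j=np.abs(q2-q).max(); w=max(w,0 if j<30 else 99); q=q2
    return q,w
def wrist(q):
    p,r=fk(q,P,sg); w=p-r.apply([0,1,0])*P[6]; f=R.from_euler('z',q[0],degrees=True)*R.from_euler('y',q[1]-q[2],degrees=True)*R.from_euler('x',-q[3],degrees=True)
    return w.round(2),(w-f.apply([0,P[11],0])).round(2)
E
cat > p1.py <<'E'
from plan import *
q0=np.array([72.7946,-4.8278,-41.0575,25.2109,-57.8004,-1.3288])
for lean,phi,roll in((50,10,10),(54,10,10),(50,20,10),(54,20,20),(48,30,20)):
  for fl in(0,180):
   for phis in(60,100):
    rf=rot(lean,phi,roll+fl)
    pc=tcp(-.147,-.02,.077,rf); pa=pc+Rd.apply([-.07,0,0]); hi=np.array([.43,-.10,.30])
    q=q0; log=[]
    for p,r in((np.array([.45,.05,.30]),rot(0,phis,roll+fl)),(hi,rot(lean,phis,roll+fl)),(hi,rf),(pa,rf),(pc,rf),(tcp(-.147,-.02,.022,rf),rf)):
        q,w=track(q,p,r); log.append(round(w,2))
    print(lean,phi,roll,fl,phis,log,q.round(0).tolist(),"clr",[round(clr(Rd.inv().apply(tcp(-.147,-.02,z,rf)-o),Rd.inv()*rf)*1e3,1) for z in(.076,.05,.03)],*wrist(q))
E
timeout 550 python3 p1.py
```

```text
50 10 10 0 60 [np.float64(0.0), np.float64(0.65), 99, 99, np.float64(0.64), np.float64(5.1)] [-18.0, 5.0, -43.0, -80.0, -13.0, 174.0] clr [np.float64(0.4), np.float64(4.0), np.float64(16.6)] [ 0.21 -0.1   0.33] [ 0.35 -0.11  0.45]
50 10 10 0 100 [np.float64(0.0), np.float64(30.54), 99, 99, np.float64(0.64), np.float64(5.1)] [-18.0, 5.0, -43.0, -80.0, -13.0, 174.0] clr [np.float64(0.4), np.float64(4.0), np.float64(16.6)] [ 0.21 -0.1   0.33] [ 0.35 -0.11  0.45]
50 10 10 180 60 [np.float64(0.0), np.float64(0.0), 99, 99, np.float64(0.0), np.float64(0.0)] [-50.0, 17.0, -50.0, -108.0, -39.0, 52.0] clr [np.float64(0.4), np.float64(4.0), np.float64(16.6)] [ 0.17 -0.1   0.28] [ 0.23 -0.27  0.34]
50 10 10 180 100 [np.float64(0.0), np.float64(0.0), 99, 99, np.float64(0.0), np.float64(0.0)] [-50.0, 17.0, -50.0, -108.0, -39.0, 52.0] clr [np.float64(0.4), np.float64(4.0), np.float64(16.6)] [ 0.17 -0.1   0.28] [ 0.23 -0.27  0.34]
54 10 10 0 60 [np.float64(0.0), np.float64(2.32), 99, 99, np.float64(2.85), np.float64(9.96)] [-18.0, 4.0, -43.0, -81.0, -13.0, 174.0] clr [np.float64(4.0), np.float64(8.4
[... 2963 characters left out ...]
77), np.float64(0.42), np.float64(3.67)] [-26.0, 10.0, -38.0, -69.0, -32.0, 174.0] clr [np.float64(-9.1), np.float64(-0.0), np.float64(14.0)] [ 0.22 -0.19  0.33] [ 0.37 -0.18  0.45]
48 30 20 180 60 [np.float64(0.0), np.float64(0.0), np.float64(0.0), np.float64(0.0), np.float64(0.0), np.float64(0.0)] [-41.0, 16.0, -39.0, -82.0, -42.0, 21.0] clr [np.float64(-9.1), np.float64(-0.0), np.float64(14.0)] [ 0.19 -0.2   0.29] [ 0.33 -0.28  0.4 ]
48 30 20 180 100 [np.float64(0.0), np.float64(0.0), np.float64(0.0), np.float64(0.0), np.float64(0.0), np.float64(0.0)] [-41.0, 16.0, -39.0, -82.0, -42.0, 21.0] clr [np.float64(-9.1), np.float64(-0.0), np.float64(14.0)] [ 0.19 -0.2   0.29] [ 0.33 -0.28  0.4 ]
```

```bash
cat > p2.py <<'E'
from plan import *
q0=np.array([72.7946,-4.8278,-41.0575,25.2109,-57.8004,-1.3288])
best=[]
for lean in(52,54,56):
 for phi in(15,20,25):
  for roll in(5,10,15,20,25):
   for yd in(-.03,-.02,-.01):
    r=rot(lean,phi,roll+180); best.append((min(clr(Rd.inv().apply(tcp(-.147,yd,z,r)-o),Rd.inv()*r) for z in(.076,.06,.03)),lean,phi,roll,yd))
best.sort(reverse=True); print(best[:3],[b for b in best if b[1]==54][0],[b for b in best if b[1]==52][0])
for lean,phi,roll,yd in((54,20,20,-.02),best[0][1:]):
  rf=rot(lean,phi,roll+180); pc=tcp(-.147,yd,.077,rf)
  for ph2 in(40,60):
   for back in(.05,.07):
    q=q0;log=[];r2=rot(lean,ph2,roll+180); D=lambda x,y,z:o+Rd.apply([x,y,z])
    for p,r in((np.array([.45,.05,.30]),rot(0,60,roll+180)),(np.array([.43,-.10,.30]),rot(lean,60,roll+180)),(D(-.21,-.07,.2),r2),(D(-.21,-.07,.09),r2),(pc+Rd.apply([-back,0,0]),rf),(pc,rf),(tcp(-.147,yd,.022,rf),rf)):
        q,w=track(q,p,r); log.append((round(w,2),q.round(0).tolist()))
    print(lean,phi,roll,yd,ph2,back,[l[0] for l in log],log[-1][1],wrist(q))
E
timeout 550 python3 p2.py
```

```text
[(np.float64(0.006414383486038511), 56, 15, 20, -0.03), (np.float64(0.006414383486038497), 56, 15, 20, -0.02), (np.float64(0.006414383486038483), 56, 15, 20, -0.01)] (np.float64(0.004363578811268032), 54, 15, 20, -0.03) (np.float64(0.0022607299217967045), 52, 15, 20, -0.02)
54 20 20 -0.02 40 0.05 [np.float64(0.0), np.float64(0.0), np.float64(0.0), np.float64(0.0), np.float64(0.0), np.float64(0.0), np.float64(0.0)] [-53.0, 22.0, -46.0, -98.0, -47.0, 43.0] (array([ 0.15, -0.16,  0.26]), array([ 0.24, -0.31,  0.33]))
54 20 20 -0.02 40 0.07 [np.float64(0.0), np.float64(0.0), np.float64(0.0), np.float64(0.0), np.float64(0.0), np.float64(0.0), np.float64(0.0)] [-53.0, 22.0, -46.0, -98.0, -47.0, 43.0] (array([ 0.15, -0.16,  0.26]), array([ 0.24, -0.31,  0.33]))
54 20 20 -0.02 60 0.05 [np.float64(0.0), np.float64(0.0), np.float64(0.0), np.float64(0.0), np.float64(0.0), np.float64(0.0), np.float64(0.0)] [-53.0, 22.0, -46.0, -98.0, -47.0, 43.0] (array([ 0.15, -0.16,  0.26]), array([ 0.24, -0.31,  0.33]))
54 20 20 -0.02 60 0.07 [np.float64(0.0), np.float64(0.0), np.float64(0.0), np.float64(0.0)
[... 438 characters left out ...]
0), np.float64(0.0), np.float64(0.0), np.float64(0.0), np.float64(0.0), np.float64(0.0), np.float64(0.0)] [-59.0, 25.0, -50.0, -104.0, -51.0, 53.0] (array([ 0.14, -0.14,  0.25]), array([ 0.19, -0.32,  0.29]))
56 15 20 -0.03 60 0.05 [np.float64(0.0), np.float64(0.0), np.float64(0.0), np.float64(0.0), np.float64(0.0), np.float64(0.0), np.float64(0.0)] [-59.0, 25.0, -50.0, -104.0, -51.0, 53.0] (array([ 0.14, -0.14,  0.25]), array([ 0.19, -0.32,  0.29]))
56 15 20 -0.03 60 0.07 [np.float64(0.0), np.float64(0.0), np.float64(0.0), np.float64(0.0), np.float64(0.0), np.float64(0.0), np.float64(0.0)] [-59.0, 25.0, -50.0, -104.0, -51.0, 53.0] (array([ 0.14, -0.14,  0.25]), array([ 0.19, -0.32,  0.29]))
```

```bash
cat >> plan.py <<'E'
def rows(p,r,p0,r0,dmax=.04,amax=10.):
    v=(r*r0.inv()).as_rotvec(degrees=True); d=np.array(p)-p0
    n=int(np.ceil(max(np.linalg.norm(v)/amax,np.linalg.norm(d)/dmax,1))); return n,(d*100/n).round(2).tolist(),(v/n).round(2).tolist()
def now():
    from plant import ctrl
    ob=ctrl.get_obs(); return np.array(ob["tool_pos"]),R.from_euler('xyz',ob["orientation"],degrees=True),ob
D=lambda x,y,z:o+Rd.apply([x,y,z])
E
python3 - <<'E'
from plan import *
p,r,ob=now(); rf=rot(54,20,200); pc=tcp(-.147,-.02,.078,rf)
for P1,R1 in((np.array([.45,.05,.30]),rot(0,60,200)),(np.array([.43,-.10,.30]),rot(54,60,200)),(D(-.21,-.07,.2),rot(54,50,200)),(D(-.21,-.07,.09),rot(54,40,200)),(pc+Rd.apply([-.06,0,0]),rf),(pc,rf)):
    print(rows(P1,R1,p,r)); p,r=P1,R1; print(P1.round(4),r.as_euler('xyz',degrees=True).round(1))
E
```

```text
(15, [0.31, -1.37, 0.42], [1.86, -0.1, -9.48])
[0.45 0.05 0.3 ] [-90.   -0.   31.5]
(6, [-0.33, -2.5, 0.0], [7.04, -5.6, 0.0])
[ 0.43 -0.1   0.3 ] [-64.8 -49.5  19.7]
(4, [-1.31, -1.36, -2.5], [0.0, -0.0, -2.5])
[ 0.3777 -0.1545  0.2   ] [-64.8 -49.5   9.7]
(3, [0.0, 0.0, -3.67], [-0.0, -0.0, -3.33])
[ 0.3777 -0.1545  0.09  ] [-64.8 -49.5  -0.3]
(3, [0.54, 2.23, 0.03], [0.0, -0.0, -6.67])
[ 0.394  -0.0874  0.091 ] [-64.8 -49.5 -20.3]
(2, [2.97, -0.44, 0.0], [0.0, 0.0, 0.0])
[ 0.4534 -0.0963  0.091 ] [-64.8 -49.5 -20.3]
```

Call:
step_arm:
  rows:
    - [[-1, 0.31, -1.37, 0.42, 1.86, -0.1, -9.48], [-1, 0.31, -1.37, 0.42, 1.86, -0.1, -9.48], [-1, 0.31, -1.37, 0.42, 1.86, -0.1, -9.48], [-1, 0.31, -1.37, 0.42, 1.86, -0.1, -9.48], [-1, 0.31, -1.37, 0.42, 1.86, -0.1, -9.48], [-1, 0.31, -1.37, 0.42, 1.86, -0.1, -9.48], [-1, 0.31, -1.37, 0.42, 1.86, -0.1, -9.48], [-1, 0.31, -1.37, 0.42, 1.86, -0.1, -9.48]]

```text
clock: 7.22
tool_pos: [0.4306, 0.1442, 0.2715]
orientation: [-94.8, 11.2, 97.1]
force: [-0.5, -0.2, 0.3]
opening: 0.0005
```

Call:
step_arm:
  rows:
    - [[-1, 0.31, -1.37, 0.42, 1.86, -0.1, -9.48], [-1, 0.31, -1.37, 0.42, 1.86, -0.1, -9.48], [-1, 0.31, -1.37, 0.42, 1.86, -0.1, -9.48], [-1, 0.31, -1.37, 0.42, 1.86, -0.1, -9.48], [-1, 0.31, -1.37, 0.42, 1.86, -0.1, -9.48], [-1, 0.31, -1.37, 0.42, 1.86, -0.1, -9.48], [-1, 0.31, -1.37, 0.42, 1.86, -0.1, -9.48]]

```text
clock: 8.1
tool_pos: [0.4521, 0.0479, 0.3008]
orientation: [-90.0, -0.2, 30.9]
force: [-0.0, 0.2, -0.0]
opening: 0.0003
```

Call:
step_arm:
  rows:
    - [[-1, -0.33, -2.5, 0, 7.04, -5.6, 0], [-1, -0.33, -2.5, 0, 7.04, -5.6, 0], [-1, -0.33, -2.5, 0, 7.04, -5.6, 0], [-1, -0.33, -2.5, 0, 7.04, -5.6, 0], [-1, -0.33, -2.5, 0, 7.04, -5.6, 0], [-1, -0.33, -2.5, 0, 7.04, -5.6, 0], [-1, 0, 0, 0, 0, 0, 0]]

```text
clock: 8.98
tool_pos: [0.4281, -0.0925, 0.2934]
orientation: [-67.0, -44.0, 21.0]
force: [0.1, -0.6, 0.3]
opening: 0.0006
```

Run:
```python
from plan import *
p,r,ob=now(); print(ob["joint_pos"].round(1)); rf=rot(54,20,200); pc=tcp(-.147,-.02,.078,rf)
for P1,R1 in((D(-.21,-.07,.2),rot(54,50,200)),(D(-.21,-.07,.09),rot(54,40,200)),(pc+Rd.apply([-.06,0,0]),rf)):
    print(rows(P1,R1,p,r)); p,r=P1,R1
```

```text
[-33.5  -2.4 -16.7 -50.  -77.6 -13.8]
(4, [-1.26, -1.55, -2.34], [0.73, -1.21, -2.41])
(3, [0.0, 0.0, -3.67], [-0.0, -0.0, -3.33])
(3, [0.54, 2.23, 0.03], [0.0, -0.0, -6.67])
```

Call:
step_arm:
  rows:
    - [[-1, -1.26, -1.55, -2.34, 0.73, -1.21, -2.41], [-1, -1.26, -1.55, -2.34, 0.73, -1.21, -2.41], [-1, -1.26, -1.55, -2.34, 0.73, -1.21, -2.41], [-1, -1.26, -1.55, -2.34, 0.73, -1.21, -2.41], [-1, 0, 0, -1.84, 0, 0, -1.67], [-1, 0, 0, -1.84, 0, 0, -1.67], [-1, 0, 0, -1.84, 0, 0, -1.67], [-1, 0, 0, -1.84, 0, 0, -1.67], [-1, 0, 0, -1.84, 0, 0, -1.67], [-1, 0, 0, -1.84, 0, 0, -1.67], [-1, 0, 0, 0, 0, 0, 0]]

```text
clock: 10.35
tool_pos: [0.3788, -0.1472, 0.0906]
orientation: [-65.0, -49.5, 0.7]
force: [-0.6, -0.4, 0.1]
opening: 0.0005
```

Run:
```python
from plan import *
p,r,ob=now(); print(ob["joint_pos"].round(1)); rf=rot(54,20,200); pc=tcp(-.147,-.02,.078,rf)
for P1,R1 in((pc+Rd.apply([-.06,0,0]),rf),(pc,rf)):
    print(rows(P1,R1,p,r,amax=4)); p,r=P1,R1; print(P1.round(3))
```

```text
[-55.3  15.  -34.5 -66.2 -61.9  22.9]
(6, [0.25, 1.0, 0.01], [0.03, -0.01, -3.47])
[ 0.394 -0.087  0.091]
(2, [2.97, -0.44, 0.0], [0.0, 0.0, 0.0])
[ 0.453 -0.096  0.091]
```

Call:
step_arm:
  rows:
    - [[-1, 0.25, 1.0, 0.01, 0.03, 0, -3.47], [-1, 0.25, 1.0, 0.01, 0.03, 0, -3.47], [-1, 0.25, 1.0, 0.01, 0.03, 0, -3.47], [-1, 0.25, 1.0, 0.01, 0.03, 0, -3.47], [-1, 0.25, 1.0, 0.01, 0.03, 0, -3.47], [-1, 0.25, 1.0, 0.01, 0.03, 0, -3.47], [-1, 0, 0, 0, 0, 0, 0]]

```text
clock: 11.22
tool_pos: [0.3942, -0.0871, 0.0929]
orientation: [-65.0, -49.7, -20.1]
force: [0.1, 0.5, 0.4]
opening: 0.0004
```

Run:
```python
from plan import *
p,r,ob=now(); print(p,ob["joint_pos"].round(1)); rf=rot(54,20,200); pc=tcp(-.147,-.02,.078,rf)
print(rows(pc,rf,p,r,dmax=.015,amax=4))
t=ctrl.snapshot("top") if 0 else __import__("plant").ctrl.snapshot("top"); s=__import__("plant").ctrl.snapshot("side")
import cv2
a=cv2.resize(t[160:330,320:480],(400,425),interpolation=2); b=cv2.resize(s[150:330,320:480],(378,425),interpolation=2); cv2.imwrite("pics/c3.png",np.hstack([a,b]))
```

```text
[ 0.39422035 -0.08714849  0.09291805] [-51.9   4.2 -48.4 -84.8 -46.6  22. ]
(4, [1.48, -0.23, -0.05], [0.05, 0.04, -0.0])
```

View pics/c3.png

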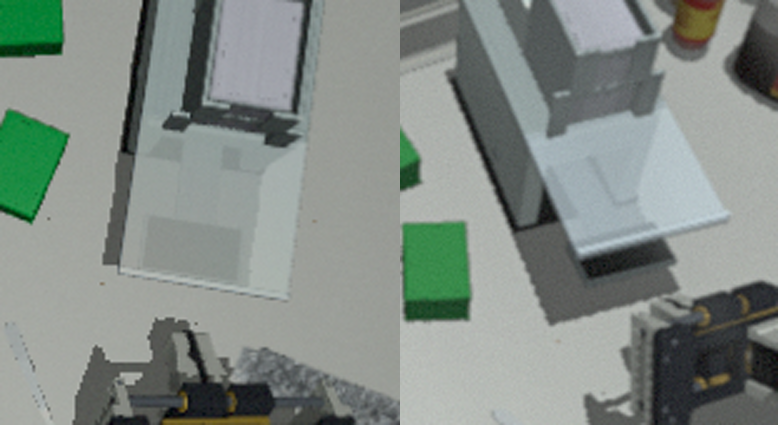

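The crops show the shut fingers at about (195,345) left, just in front of the shelf and aimed at the pad at (195,250). I'll move in.

Call:
step_arm:
  rows:
    - [[-1, 1.48, -0.23, 0, 0.05, 0.04, 0], [-1, 1.48, -0.23, 0, 0.05, 0.04, 0], [-1, 1.48, -0.23, 0, 0.05, 0.04, 0], [-1, 1.48, -0.23, 0, 0.05, 0.04, 0], [-1, 0, 0, 0, 0, 0, 0]]

```text
clock: 11.95
tool_pos: [0.4547, -0.0975, 0.0918]
orientation: [-64.7, -49.4, -20.4]
force: [0.1, 0.8, -0.2]
opening: 0.0004
```

Call:
step_arm:
  rows:
    - [[-1, 0, 0, -0.6, 0, 0, 0], [-1, 0, 0, -0.6, 0, 0, 0], [-1, 0, 0, -0.4, 0, 0, 0], [-1, 0, 0, 0, 0, 0, 0]]

```text
clock: 12.45
tool_pos: [0.4534, -0.0972, 0.0758]
orientation: [-64.6, -49.4, -20.6]
force: [-0.9, 0.7, 3.1]
opening: 0.0007
```

Call:
step_arm:
  rows:
    - [[-1, 0, 0, -0.5, 0, 0, 0], [-1, 0, 0, -0.5, 0, 0, 0], [-1, 0, 0, -0.5, 0, 0, 0], [-1, 0, 0, -0.5, 0, 0, 0], [-1, 0, 0, -0.5, 0, 0, 0], [-1, 0, 0, -0.3, 0, 0, 0], [-1, 0, 0, 0, 0, 0, 0]]

```text
clock: 13.32
tool_pos: [0.4532, -0.0972, 0.0478]
orientation: [-64.6, -49.4, -20.5]
force: [-2.3, 0.1, 3.1]
opening: 0.0005
```

Call:
step_arm:
  rows:
    - [[-1, 0, 0, -0.3, 0, 0, 0], [-1, 0, 0, -0.2, 0, 0, 0], [-1, 0, 0, 0, 0, 0, 0]]

```text
clock: 13.7
tool_pos: [0.4535, -0.0972, 0.043]
orientation: [-64.6, -49.4, -20.5]
force: [-1.8, 0.8, 5.0]
opening: 0.0005
```

Call:
step_arm:
  rows:
    - [[-1, 0, 0, -0.2, 0, 0, 0], [-1, 0, 0, -0.2, 0, 0, 0], [-1, 0, 0, 0, 0, 0, 0]]

```text
clock: 14.08
tool_pos: [0.4537, -0.0973, 0.0392]
orientation: [-64.6, -49.4, -20.5]
force: [0.3, 0.6, 5.8]
opening: 0.0004
```

Call:
step_arm:
  rows:
    - [[-1, 0, 0, -0.2, 0, 0, 0], [-1, 0, 0, 0, 0, 0, 0]]

```text
clock: 14.32
tool_pos: [0.4538, -0.0973, 0.0373]
orientation: [-64.6, -49.4, -20.5]
force: [0.1, 0.3, 5.3]
opening: 0.0006
```

Call:
step_arm:
  rows:
    - [[-1, 0, 0, -0.15, 0, 0, 0], [-1, 0, 0, 0, 0, 0, 0]]

```text
clock: 14.58
tool_pos: [0.4539, -0.0973, 0.0359]
orientation: [-64.6, -49.5, -20.5]
force: [0.6, 1.8, 6.7]
opening: 0.0007
```

Call:
step_arm:
  rows:
    - [[-1, 0, 0, -0.15, 0, 0, 0], [-1, 0, 0, 0, 0, 0, 0]]

```text
clock: 14.82
tool_pos: [0.454, -0.0974, 0.0345]
orientation: [-64.6, -49.5, -20.5]
force: [0.3, 1.4, 6.2]
opening: 0.0005
```

Call:
step_arm:
  rows:
    - [[-1, 0, 0, -0.15, 0, 0, 0], [-1, 0, 0, 0, 0, 0, 0]]

```text
clock: 15.08
tool_pos: [0.4541, -0.0974, 0.0331]
orientation: [-64.6, -49.5, -20.5]
force: [1.6, 0.7, 5.8]
opening: 0.0005
```

Run:
```python
from plant import ctrl; import cv2,numpy as np
t=ctrl.snapshot("top");s=ctrl.snapshot("side")
a=cv2.resize(t[160:330,320:480],(400,425),interpolation=2); b=cv2.resize(s[130:310,330:490],(378,425),interpolation=2); cv2.imwrite("pics/c4.png",np.hstack([a,b]))
```

```text
(no output)
```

View pics/c4.png

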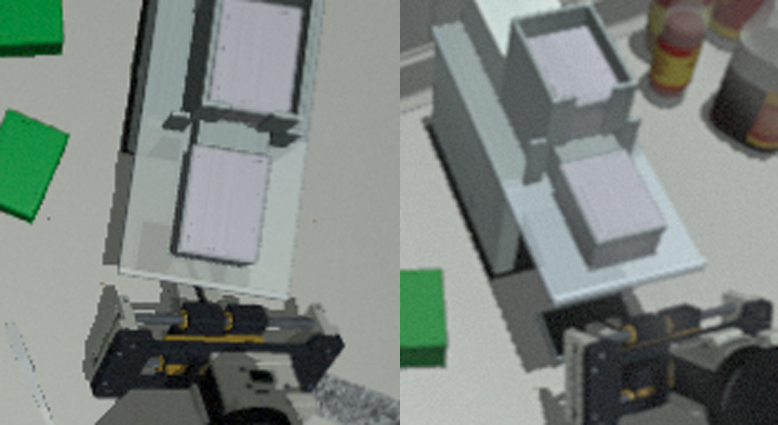

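The picture shows the tin pushed out on the shelf at about (222,203) left. I'll carry on to the stop.

Call:
step_arm:
  rows:
    - [[-1, 0, 0, -0.15, 0, 0, 0], [-1, 0, 0, 0, 0, 0, 0]]

```text
clock: 15.42
tool_pos: [0.4544, -0.0973, 0.0322]
orientation: [-64.5, -49.6, -20.6]
force: [-2.9, -0.6, 12.1]
opening: 0.0002
```

Call:
step_arm:
  rows:
    - [[-1, 0, 0, -0.15, 0, 0, 0], [-1, 0, 0, 0, 0, 0, 0]]

```text
clock: 15.68
tool_pos: [0.4546, -0.0972, 0.0314]
orientation: [-64.5, -49.7, -20.6]
force: [-7.7, -1.6, 21.9]
opening: 0.0004
```

Call:
step_arm:
  rows:
    - [[-1, 0, 0, -0.15, 0, 0, 0], [-1, 0, 0, 0, 0, 0, 0]]

```text
clock: 15.92
tool_pos: [0.4548, -0.0972, 0.0306]
orientation: [-64.4, -49.8, -20.6]
force: [-12.9, -3.5, 31.5]
opening: 0.0007
```

Call:
step_arm:
  rows:
    - [[-1, 0, 0, 0.3, 0, 0, 0], [-1, 0, 0, 0.5, 0, 0, 0], [-1, 0, 0, 0.7, 0, 0, 0], [-1, 0, 0, 0.8, 0, 0, 0], [-1, 0, 0, 0.8, 0, 0, 0], [-1, 0, 0, 0.8, 0, 0, 0], [-1, 0, 0, 0.8, 0, 0, 0], [-1, 0, 0, 0.7, 0, 0, 0], [-1, 0, 0, 0.6, 0, 0, 0], [-1, 0, 0, 0.2, 0, 0, 0], [-1, 0, 0, 0, 0, 0, 0]]

```text
clock: 17.3
tool_pos: [0.4535, -0.0975, 0.0899]
orientation: [-64.7, -49.4, -20.5]
force: [-0.9, -0.1, -0.1]
opening: 0.0004
```

Call:
step_arm:
  rows:
    - [[-1, -1.5, 0.2, 0, 0, 0, 0], [-1, -1.5, 0.2, 0, 0, 0, 0], [-1, -1.5, 0.2, 0, 0, 0, 0], [-1, -1.5, 0.2, 0, 0, 0, 0], [-1, 0, 0, 0, 0, 0, 0]]

```text
clock: 17.92
tool_pos: [0.3925, -0.0896, 0.0898]
orientation: [-64.7, -49.4, -20.6]
force: [-0.7, 0.0, -0.3]
opening: 0.0005
```

Run:
```python
from plant import ctrl; import cv2,numpy as np
t=ctrl.snapshot("top");s=ctrl.snapshot("side"); cv2.imwrite("pics/t5.png",t); cv2.imwrite("pics/s5.png",s)
a=cv2.resize(t[165:280,370:465],(475,575),interpolation=2); b=cv2.resize(s[120:270,370:450],(306,575),interpolation=2); cv2.imwrite("pics/c5.png",np.hstack([a,b]))
from plan import *
p,r,ob=now(); print(p,ob["joint_pos"].round(1))
```

```text
[ 0.39367665 -0.09012919  0.09004295] [-52.4   5.  -48.3 -84.8 -46.7  22.4]
```

View pics/c5.png

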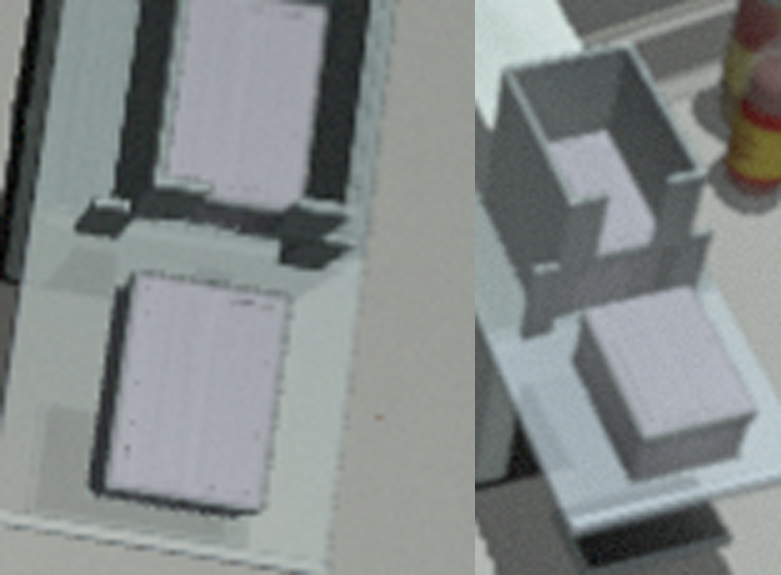

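The picture shows tin_b down on the magazine floor and tin_a standing out on the shelf with its rear clear of the magazine. I'll fit its pose.

```bash
cat > p3.py <<'E'
from fit import *
a,b,z=.04,.029,.189; Q=[[a,b,z],[a,-b,z],[-a,-b,z],[-a,b,z]]
t=("top",Q,[[396.4,219.4],[428.2,223.4],[422.6,267.4],[391,263]]); s=("side",Q,[[397.5,203],[428,195],[443.2,227.5],[414.4,234.8]])
for ob in([t],[s]):
    p,r,T=fit(ob,[.49,-.1,-.15]); print(p,np.degrees(p[2]),r.tolist())
from plan import *
P0,r0,ob=now(); q=ob["joint_pos"]
# path home: swing back, up, unlean, above tin
for k,(pp,rr) in enumerate([(D(-.21,-.07,.09),rot(54,40,200)),(D(-.21,-.07,.2),rot(54,50,200)),(np.array([.43,-.10,.32]),rot(54,60,200)),(np.array([.45,-.05,.32]),rot(0,60,200)),(np.array([.493,-.10,.30]),rot(0,0,180)),(np.array([.493,-.10,.19]),rot(0,0,180)),(np.array([.49,.199,.25]),rot(0,5.8,180))]):
    q,w=track(q,pp,rr); print(k,round(w,3),q.round(0),rows(pp,rr,P0,r0,dmax=.03,amax=8)); P0,r0=pp,rr
E
python3 p3.py
```

```text
[ 0.48749464 -0.10118473 -0.13092866] -7.501659677209842 [[-0.0, -0.1], [-0.3, 0.5], [0.3, -0.1], [-0.0, -0.3]]
[ 0.48659843 -0.09947993 -0.15407396] -8.82778751471161 [[0.4, -1.6], [-1.4, -0.1], [0.9, 0.5], [-0.3, 0.4]]
0 0.0 [-56.  15. -34. -66. -62.  23.] (3, [-0.53, -2.15, -0.0], [-0.03, -0.02, 6.74])
1 0.0 [-52.   5. -25. -57. -75.   7.] (4, [0.0, 0.0, 2.75], [0.0, 0.0, 2.5])
2 0.0 [-39.  -1. -15. -55. -83.  -9.] (5, [1.05, 1.09, 2.4], [-0.0, 0.0, 2.0])
3 0.0 [ 19.  -4. -17.   0. -77. -77.] (7, [0.29, 0.71, 0.0], [-6.04, 4.8, 0.0])
4 0.0 [  11.    2.  -14.    0.  -75. -109.] (5, [0.86, -1.0, -0.4], [-0.0, 0.0, -8.0])
5 0.0 [  11.    6.  -24.   -0.  -60. -109.] (4, [0.0, 0.0, -2.75], [0.0, 0.0, 0.0])
6 0.0 [  43.    6.  -16.   -0.  -69. -136.] (11, [-0.03, 2.72, 0.55], [0.0, 0.0, 0.53])
```

Call:
step_arm:
  rows:
    - [[-1, -0.53, -2.15, 0, 0, 0, 6.74], [-1, -0.53, -2.15, 0, 0, 0, 6.74], [-1, -0.53, -2.15, 0, 0, 0, 6.74], [-1, 0, 0, 2.75, 0, 0, 2.5], [-1, 0, 0, 2.75, 0, 0, 2.5], [-1, 0, 0, 2.75, 0, 0, 2.5], [-1, 0, 0, 2.75, 0, 0, 2.5], [0, 1.05, 1.09, 2.4, 0, 0, 2], [1, 1.05, 1.09, 2.4, 0, 0, 2], [1, 1.05, 1.09, 2.4, 0, 0, 2], [1, 1.05, 1.09, 2.4, 0, 0, 2], [1, 1.05, 1.09, 2.4, 0, 0, 2]]

```text
clock: 19.52
tool_pos: [0.4308, -0.0988, 0.3208]
orientation: [-64.7, -49.4, 19.8]
force: [-0.6, 0.0, -0.3]
opening: 0.0449
```

Call:
step_arm:
  rows:
    - [[1, 0.29, 0.71, 0, -6.04, 4.8, 0], [1, 0.29, 0.71, 0, -6.04, 4.8, 0], [1, 0.29, 0.71, 0, -6.04, 4.8, 0], [1, 0.29, 0.71, 0, -6.04, 4.8, 0], [1, 0.29, 0.71, 0, -6.04, 4.8, 0], [1, 0.29, 0.71, 0, -6.04, 4.8, 0], [1, 0.29, 0.71, 0, -6.04, 4.8, 0], [1, 0, 0, 0, 0, 0, 0]]

```text
clock: 20.52
tool_pos: [0.4513, -0.0474, 0.3187]
orientation: [-89.9, 0.3, 31.7]
force: [-0.6, 0.2, 0.2]
opening: 0.0874
```

Run:
```python
from plan import *
p,r,ob=now(); print(p,ob["joint_pos"].round(1))
print(rows([.483,-.0999,.26],rot(0,.2,180),p,r,dmax=.03,amax=8))
```

```text
[ 0.45134521 -0.04739762  0.31871254] [ 19.   -3.7 -16.4  -0.  -77.6 -77.2]
(6, [0.53, -0.88, -0.98], [-0.01, -0.05, -6.67])
```

Call:
step_arm:
  rows:
    - [[1, 0.53, -0.88, -0.98, -0.01, -0.05, -6.67], [1, 0.53, -0.88, -0.98, -0.01, -0.05, -6.67], [1, 0.53, -0.88, -0.98, -0.01, -0.05, -6.67], [1, 0.53, -0.88, -0.98, -0.01, -0.05, -6.67], [1, 0.53, -0.88, -0.98, -0.01, -0.05, -6.67], [1, 0.53, -0.88, -0.98, -0.01, -0.05, -6.67], [1, 0, 0, 0, 0, 0, 0]]

```text
clock: 21.4
tool_pos: [0.4817, -0.1031, 0.2603]
orientation: [-90.0, -0.1, -8.6]
force: [0.1, -0.4, -0.2]
opening: 0.0873
```

Run:
```python
from plan import *
p,r,ob=now(); print(p,ob["orientation"])
print(rows([.483,-.0999,.153],rot(0,.2,180),p,r,dmax=.015,amax=8))
```

```text
[ 0.48174005 -0.10312879  0.26025881] [-89.9765244   -0.11833051  -8.62049147]
(8, [0.02, 0.04, -1.34], [-0.0, 0.02, 0.04])
```

Call:
step_arm:
  rows:
    - [[1, 0.05, 0.1, -1.34, 0, 0.02, 0.04], [1, 0.05, 0.1, -1.34, 0, 0.02, 0.04], [1, 0.03, 0.1, -1.34, 0, 0.02, 0.04], [1, 0, 0.02, -1.34, 0, 0.02, 0.04], [1, 0, 0, -1.34, 0, 0.02, 0.04], [1, 0, 0, -1.34, 0, 0, 0.04], [1, 0, 0, -1.34, 0, 0, 0.04], [1, 0, 0, -1.3, 0, 0, 0], [1, 0, 0, 0, 0, 0, 0]]

```text
clock: 22.52
tool_pos: [0.4828, -0.0995, 0.1531]
orientation: [-90.1, 0.0, -8.3]
force: [0.4, -0.5, 0.3]
opening: 0.0874
```

Call:
step_arm:
  rows:
    - [[0.5, 0, 0, 0, 0, 0, 0], [0.4, 0, 0, 0, 0, 0, 0], [0.3, 0, 0, 0, 0, 0, 0], [-1, 0, 0, 0, 0, 0, 0], [-1, 0, 0, 0, 0, 0, 0], [-1, 0, 0, 0, 0, 0, 0]]

```text
clock: 23.28
tool_pos: [0.4837, -0.0995, 0.1546]
orientation: [-90.0, -0.1, -8.3]
force: [-2.3, 1.7, 4.0]
opening: 0.0578
```

Call:
step_arm:
  rows:
    - [[-1, 0, 0, 0.5, 0, 0, 0], [-1, 0, 0, 1.5, 0, 0, 0], [-1, -0.3, 0.5, 2, 0, 0, 0], [-1, -0.3, 1, 2, 0, 0, 0], [-1, 0, 2.5, 1.5, 0, 0, 0], [-1, 0, 3, 0, 0, 0, 0.8], [-1, 0, 3, 0, 0, 0, 0.8], [-1, 0.3, 3, 0, 0, 0, 0.8], [-1, 0.3, 3, 0, 0, 0, 0.8], [-1, 0, 3, 0, 0, 0, 0.8], [-1, 0, 3, 0, 0, 0, 0.8], [-1, 0, 3, 0, 0, 0, 0.8]]

```text
clock: 24.78
tool_pos: [0.4835, 0.1516, 0.2302]
orientation: [-90.0, -0.1, -2.7]
force: [-0.1, 0.2, -0.6]
opening: 0.058
```

Call:
step_arm:
  rows:
    - [[-1, 0.2, 2.5, -0.5, 0, 0, 0], [-1, 0.1, 1.5, -0.5, 0, 0, 0], [-1, 0, 0.5, -1, 0, 0, 0], [-1, 0, 0, -2, 0, 0, 0], [-1, 0, 0, -2, 0, 0, 0], [-1, 0, 0, -1.5, 0, 0, 0], [-1, 0, 0, 0, 0, 0, 0], [-1, 0, 0, 0, 0, 0, 0]]

```text
clock: 25.78
tool_pos: [0.487, 0.1956, 0.1548]
orientation: [-90.0, -0.1, -2.7]
force: [0.1, -0.3, -0.8]
opening: 0.058
```

Run:
```python
from plan import *
import cv2
from plant import ctrl
p,r,ob=now(); print(p,ob["orientation"],ob["force"])
print(rows([.4872,.1992,.1056],rot(0,5.75,180),p,r,dmax=.015,amax=8))
t=ctrl.snapshot("top");s=ctrl.snapshot("side")
a=cv2.resize(t[190:290,215:305],(450,500),interpolation=2); b=cv2.resize(s[240:370,225:315],(346,500),interpolation=2); cv2.imwrite("pics/c6.png",np.hstack([a,b]))
```

```text
[0.48695963 0.1955707  0.15479412] [-90.03466205  -0.12619333  -2.69335599] [ 0.0820377  -0.28095965 -0.75654654]
(4, [0.01, 0.09, -1.23], [0.01, 0.03, -0.01])
```

View pics/c6.png

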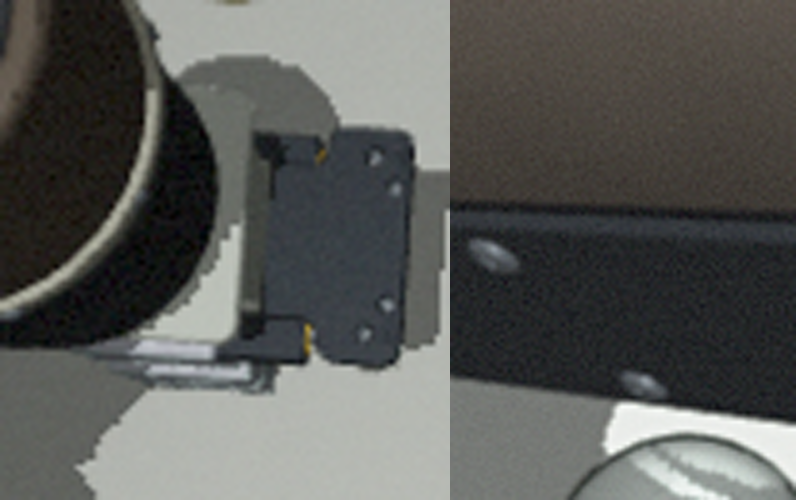

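The gripper hides the tin in both views, so I'll lower by dead reckoning and feel for contact.

Call:
step_arm:
  rows:
    - [[-1, 0.02, 0.2, -0.9, 0, 0, 0], [-1, 0, 0.16, -1.2, 0, 0, 0], [-1, 0, 0, -1.2, 0, 0, 0], [-1, 0, 0, -1.1, 0, 0, 0], [-1, 0, 0, -0.4, 0, 0, 0], [-1, 0, 0, 0, 0, 0, 0]]

```text
clock: 26.62
tool_pos: [0.4867, 0.199, 0.1059]
orientation: [-90.1, -0.1, -2.7]
force: [-0.4, -0.5, -0.5]
opening: 0.0578
```

Call:
step_arm:
  rows:
    - [[-1, 0, 0.04, -0.3, 0, 0, 0], [-1, 0, 0, -0.1, 0, 0, 0], [-1, 0, 0, 0, 0, 0, 0]]

```text
clock: 27.0
tool_pos: [0.4868, 0.1996, 0.1023]
orientation: [-90.0, -0.1, -2.7]
force: [-0.6, -1.1, -1.3]
opening: 0.0578
```

Call:
step_arm:
  rows:
    - [[-1, 0, 0, -0.15, 0, 0, 0], [-1, 0, 0, -0.15, 0, 0, 0], [-1, 0, 0, 0, 0, 0, 0]]

```text
clock: 27.38
tool_pos: [0.4866, 0.1995, 0.0991]
orientation: [-90.1, -0.1, -2.7]
force: [0.7, -0.3, -1.4]
opening: 0.0578
```

Call:
step_arm:
  rows:
    - [[-1, 0, 0, -0.1, 0, 0, 0], [-1, 0, 0, 0, 0, 0, 0]]

```text
clock: 27.62
tool_pos: [0.4867, 0.1995, 0.0982]
orientation: [-90.1, -0.1, -2.7]
force: [0.7, 0.7, -1.2]
opening: 0.0581
```

Call:
step_arm:
  rows:
    - [[-1, 0, 0, -0.1, 0, 0, 0], [-1, 0, 0, 0, 0, 0, 0]]

```text
clock: 27.88
tool_pos: [0.4869, 0.1996, 0.0976]
orientation: [-90.0, -0.1, -2.7]
force: [-0.7, -0.3, 3.3]
opening: 0.0582
```

Call:
step_arm:
  rows:
    - [[0.36, 0, 0, 0, 0, 0, 0], [0.42, 0, 0, 0, 0, 0, 0], [0.6, 0, 0, 0, 0, 0, 0], [0.8, 0, 0, 0, 0, 0, 0], [0.8, 0, 0, 0, 0, 0, 0], [0.8, 0, 0, 1, 0, 0, 0], [0.8, 0, 0, 2, 0, 0, 0], [0.8, 0, 0, 3, 0, 0, 0], [0.8, 0, 0, 4, 0, 0, 0], [0.8, 0, 0, 4, 0, 0, 0]]

```text
clock: 29.12
tool_pos: [0.4866, 0.1994, 0.2393]
orientation: [-90.0, -0.1, -2.7]
force: [0.6, 0.3, 0.2]
opening: 0.0785
```

Call:
step_arm:
  rows:
    - [[0.8, 0, 5, 2, 0, 0, 0], [0.8, -2, 5, 0, 0, 0, 0], [0.8, -2, 5, 0, 0, 0, 0], [0.8, -2, 5, 0, 0, 0, 0], [0.8, -2, 5, 0, 0, 0, 0], [0.8, -2, 5, 0, 0, 0, 0], [0.8, 0, 5, 0, 0, 0, 0], [0.8, 0, 0, 0, 0, 0, 0]]

```text
clock: 30.12
tool_pos: [0.3858, 0.5523, 0.2563]
orientation: [-90.1, -0.1, -2.6]
force: [-0.6, -0.9, -0.8]
opening: 0.0789
```

Run:
```python
import cv2,numpy as np
from plant import ctrl
t=ctrl.snapshot("top");s=ctrl.snapshot("side"); cv2.imwrite("pics/t7.png",t);cv2.imwrite("pics/s7.png",s)
a=cv2.resize(t[210:290,220:290],(420,480),interpolation=2); b=cv2.resize(s[250:340,235:305],(373,480),interpolation=2); cv2.imwrite("pics/c7.png",np.hstack([a,b]))
```

```text
(no output)
```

View pics/c7.png

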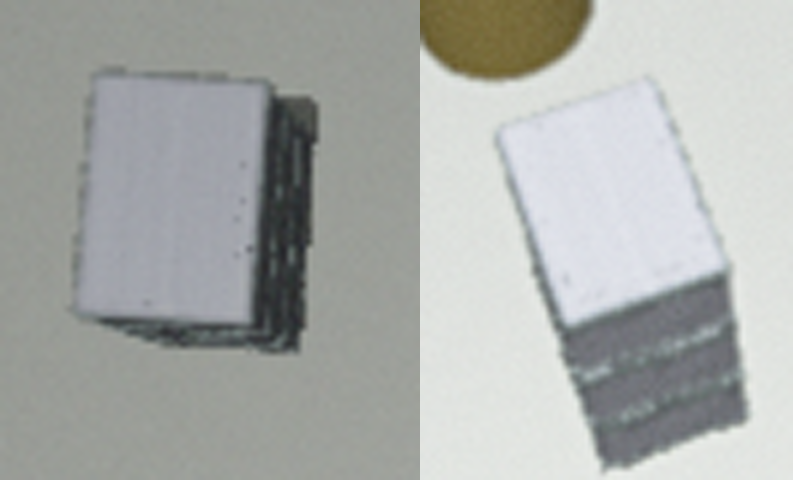

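Run:
```python
from fit import *
a,b,z=.04,.029,.132; Q=[[a,b,z],[a,-b,z],[-a,-b,z],[-a,b,z]]
for ob in([("top",Q,[[236.3,222],[265.3,223.7],[262.3,264.5],[232.5,262.5]])],[("side",Q,[[249.4,273.8],[278.9,264.6],[292.8,300.3],[262.8,311.3]])]):
    print(*fit(ob,[.49,.2,0])[:2])
# bottom corners of column in side view: predicted for start pose vs seen
c,s=np.cos(-.048),np.sin(-.048)
for zz in(0,.044,.088,.132):
    print(zz,[((proj("side",[[.4907+c*x-s*y,.199+s*x+c*y,zz]])[0]-[235,250])*5.333+[420,0]).round(0).tolist() for x,y in((-a,b),(-a,-b))])
```

```text
[ 0.49035656  0.19870617 -0.04932851] [[-0.2 -0.1]
 [ 0.2 -0. ]
 [-0.   0. ]
 [ 0.   0.1]]
[ 0.49098997  0.19929381 -0.05370672] [[-0.2  0.3]
 [ 0.2 -0.4]
 [ 0.7  0. ]
 [-0.6 -0. ]]
0 [[607.0, 477.0], [752.0, 423.0]]
0.044 [[594.0, 431.0], [746.0, 376.0]]
0.088 [[581.0, 382.0], [740.0, 324.0]]
0.132 [[567.0, 327.0], [733.0, 268.0]]
```

The picture shows three tins flush in one column, and the seams and base corners match the prediction from the start pose. Handing in.

```bash
python3 -c "
from plant import ctrl
print(ctrl.get_obs()['clock']); print(ctrl.close_job())"
```

```text
30.225
the job is handed in; nothing more can be done
None
```

The job is done and handed in at 30.2 s of the 54 s limit; no verdict was reported.

**Press:** I pressed the pedal down to its hard stop with the fingers shut, leaning about 54°. That is more than the suggested 35–45°, because the straight-in pose at that lean was out of the arm's reach. The force peaked at about 34 N, and I let the pedal come up freely. The camera then showed tin_a out on the shelf, about 6 mm from its nominal spot, and tin_b on the magazine floor.

**Place:** I set tin_a on the column at about 3 N and backed the arm well away.

**Last checks:**
- **tin_a on the column:** its fitted centre is within about 1 mm of tin_d, and it is turned less than 0.01 rad from it. The two cameras agree to about 1 mm.
- **Column:** it looks unmoved. Its seams and base corners were within about 7 enlarged-crop pixels of the positions predicted from the start pose.
- **Not re-measured:** I did not check tin_b, the pedal, the mug or the bowl again after placing. Nothing touched them after the shelf picture. Views of the held tin over the column were blocked by the gripper, so I lowered it by dead reckoning and force.

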